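# Load a lacquered heel under the curing box flap

### The arm

A 6-joint arm with a two-finger parallel gripper is mounted at the origin on the work surface. World frame = base frame: x ahead of the robot, y to its left, z up, the work surface at z = 0. Lengths are in mm, angles in rad, forces in N, time in s.
With the tool pointing down it reaches from about 275 to 750 mm from the base axis. Payload 10.2 kg.
Tool frame: the origin (TCP) lies at the very end of the fingers, on their centre line; the grasp point (between the pads) lies 19 mm behind it; z points along the fingers, y is the direction in which the jaws open and shut (so a half turn about z gives the same grasp; the last joint's range is limited). The gripper opens to 85 mm and grips with 20 to 120 N. Pads are 22 mm wide; open, the fingers measure 114 mm over their backs; the gripper's body (76 mm by 85 mm) begins 54 mm behind the grasp point. The pads swing forward as they close: fully open they stand 13 mm farther back than shut.
Start: joints at [1.112, 0.313, 1.498, -0, 1.331, -0.223], TCP at [122.664, 510.475, 231.294] pointing down, gripper open.
Joint ranges: [-2.94, 2.94], [-0.97, 2.17], [0.19, 2.56], [-1.23, 4.37], [0.02, 3.11], [-2.88, 2.88]. Speed limits (rad/s): [2.39, 2.39, 3.01, 3.14, 3.14, 3.14].

### API

Orientations are given as a unit quaternion [w, x, y, z].
In Python, from rig import * gives the robot as it stands. The module is installed in compiled form; this text tells all that it offers.
- The arm moves only by the shell command python3 -m crank 'ROWS' [FORCE]. ROWS is a JSON object of lists of equal length, an entry for each row: "dp": the shift along the world's x, y, z in cm, a list of three; "delta_rot": the turn, a rotation vector about the world's x, y, z in degrees, a list of three; "claw": the closure in counts, from 0 (fully open) to 255 (shut). A call has 1 to 10 rows; each row shifts and turns the commanded pose from where the row before left it; what a row does not reach is not made up. A row lasts 1/10 s, in which the tool goes at most 50 mm and 8.59 degrees, less where a joint would pass 70% of its speed; a pose out of reach is approached as far as the arm can. A call is refused whole if a number of a shift passes 5 or a number of a turn 8.59, either way. A call with a gripper value outside its range is refused whole. The fingers move at their own pace and stop on an object; FORCE is the grip in N (left out, the last holds). Time passes only in rows, so rows that do not move let the fingers close. It gives the time, the measured TCP pose, the force and the opening at its end, in the units of the state.
- sense(): the state, without advancing time (a new reading comes with each control period).
- capture(name): name is "scene" or "side" or "wrist"; returns (picture, depth): 384x512x3 uint8, red, green, blue; 384x512 float32, mm along the optical axis (not along the pixel's ray), 0 where there is no reading.
- camera_model(name): a dict with "fx", "fy", "cx", "cy" (pixels), "cam_to_world" (4x4, takes a point from camera to world coordinates); the wrist camera has in their place "T_tool_cam" (4x4, takes a point from camera to tool coordinates, whose origin is the TCP and whose axes are the flange's). Camera axes: x right, y up, looking along -z (the intrinsics and any distortion apply to the point x, -y, -z); pixel columns grow to the right and rows downward; lengths in mm; the calibration is good to about 2 mm. A picture is of the moment at which its call begins: read the wrist's pose just before it. camera_model takes no time and is no camera call.
- finish_job(): hands the job in, once; it reports no verdict.
Trained networks look in the newest picture that a camera, given by its name, has taken for a name from the list of things; names that differ only in an ending like _2 or _b are one class to them, and where a whole thing is asked for, a point or a joint stands for the part that bears it (a point fixed in the world has none). Each returns a list of dicts, best first, with "p" (0 to 1); they miss things now and then, are a little off and sometimes report something else, mostly with a low value. They report only what shows in the picture. A call takes as long as a camera call. They do not tell look-alikes from the thing itself.
- boxes_of(camera, target): "centre" ([column, row] in pixels, amid what is visible of it).
- masks_of(camera, target): "region" (384x512 bool, what is visible of it) and "centre" ([column, row] in pixels, amid what is visible of it).
- pinpoint(camera, target): "centre" ([column, row] in pixels: a listed point, or the origin of a listed thing).
The state is a dict: "time_s": time; "joints": joint angles; "dq": joint speeds; "tau": joint torques, N m; "eef_pos": TCP position; "ee_rot": TCP orientation; "force": force on the tool from outside, world axes, zero at the start; "wrist_torque": the same for the moment, N m; "grip_width": opening from 0.0 (shut) to 1.0 (fully open).
Only numpy, scipy, OpenCV 4.12 (cv2) and the standard library are available. Lean on these libraries where they do the work, as an engineer would, in place of code of your own. Each camera call takes 0.05 s, during which the arm holds its last target.

### The job

Load the black heel into the lamp curing box: lift the spring-closed yellow flap by its lip with one fingertip and hold it up, and with the other fingertip push the heel along its lane until it is completely inside, then draw the hand out so that the flap shuts fully behind it. Only push the heel, never lift or tip it, and keep the flap off its fresh lacquer. Leave the tan top piece, the bottle and the tin where they are.

Things in the scene. Friction and masses are not known exactly. Their poses are not given: they have to be found in the camera images.
- curing_box: Grey lamp curing box fixed on the bench, 270 mm wide (y); blue housing at its rear. Origin: on the bench (z = 0) midway under the flap's hinge line; x points into the box (the way a heel is pushed), y left, z up. Chamber behind the hinge 150 mm deep, floor z = 8 mm, flat roof (amber window) with top at z = 75 mm. In front of x = -40 mm there is open bench between and beside the two lanes.
- hinge_mid (a point): Middle of the flap's hinge line, which runs along the box's y axis: box x = 0, y = 0, z = 66 mm. Axes as the box's.
- lane_left (a point): Point on the sliding surface of the white, slippery left lane, below the hinge line: box x = 0, y = +76, z = 32 mm. The lane runs along box x from -190 mm right into the chamber, 48 mm wide between two rails 5 mm higher than it (tops z = 37 mm, outer edges 28 mm from the lane's middle). Axes as the box's.
- lane_right (a point): The same point of the right lane: box x = 0, y = -76, z = 32 mm; same shape.
- flap (a joint): Opening of the yellow flap, rad: 0 shut, grows as its lower edge swings outward (box -x) and up, to 2.2. Pressing its outer face only keeps it shut. A spring (0.04 N m shut, plus 0.04 N m per rad) and its 140 g weight shut it when let go; 226 mm wide, 3 mm thick; shut, it slopes from the hinge 50 mm down and outward, 60 degrees off vertical. Its hinge is damped: it takes about 0.2 s to shut. A heel passes clear under it above 0.35 rad.
- flap_lip (a point): Centre of the black roller grip, 14 mm in diameter, 216 mm long, that turns freely along the end of the flap's 14 mm lip. Shut, this point is at box x = -57, y = 0, z = 45 mm, with open bench below it between the lanes. As the flap opens it sweeps an arc of 61 mm radius about the hinge line: a heel whose leading end is nearer than 68 mm to the hinge line is in its way.
- black_heel: The heel to load: glossy black, low D-shaped heel standing in one of the two lanes in front of the flap, 40 long x 40 wide x 18 mm high, about 30 g. Origin: centre of its underside. Its flat face looks to its -x (away from the box), 20 mm from the origin; its rounded end looks to the flap, 20 mm from the origin. Inside, it is clear of the shut flap once its centre is past box x = -2 mm.
- top_piece: A loose tan rubber top piece (heel tip), D-shaped, 40 x 40 mm and 6 mm thick, lying in the other lane. Origin: centre of its underside.
- bottle: Clear bottle with a green cap, 56 mm in diameter, 150 mm high, standing on the bench beside the box. Origin: centre of its underside.
- tin: Dark closed tin, 76 mm in diameter, 30 mm high, on the bench beside the box. Origin: centre of its underside.
There are look-alikes about, which are no part of the job. Of the things that look like the black_heel, the middle-sized one is meant.

How it is judged:
By the outcome, as a careful person would: the job done as asked, in the order asked, and still so for the second after the job is handed in, with the robot touching nothing.
It also fails if it takes over 38 s, if anything falls off the work surface, if the arm or the gripper's body presses on something with over 40 N, if the wrist force passes 120 N, or if a joint passes its speed limit or range.

## Working session

There is one attempt and no reset: what is moved stays moved. The work goes in short steps, Python scripts to look and compute and a shell command to move; the robot and the scene stay as the last step left them, time stands still between calls to the robot, and variables do not carry over. Pictures are saved under pics/ and viewed, and the job is handed in when it is done.

```bash
mkdir -p pics; ls
cat > h.py <<'E'
from rig import *
import numpy as np, cv2
def save(name,fn):
    p,d=capture(name); cv2.imwrite('pics/'+fn,p[:,:,::-1]); np.save('pics/'+fn+'.npy',d); return p,d
def unproj(cam,u,v,depth):
    m=camera_model(cam); c=np.array([(u-m['cx'])/m['fx']*depth, -(v-m['cy'])/m['fy']*depth, -depth,1])
    return (np.array(m['cam_to_world'])@c)[:3]
def proj(cam,P):
    m=camera_model(cam); T=np.linalg.inv(np.array(m['cam_to_world'])); c=T@np.append(P,1)
    return m['cx']+m['fx']*c[0]/-c[2], m['cy']-m['fy']*c[1]/-c[2]
E
python3 - <<'E'
from h import *
s=sense(); print(s)
for c in ['scene','side']:
    m=camera_model(c); print({k:(np.round(v,3).tolist() if not isinstance(v,str) else v) for k,v in m.items()})
    p,d=save(c,c+'1.png')
    for t in ['black_heel','top_piece','hinge_mid','lane_left','lane_right','flap_lip','bottle','tin','curing_box']:
        print(c,t,[(np.round(r['centre']).tolist(),round(r['p'],2)) for r in pinpoint(c,t)])
E
```

```text
pics
{'time_s': 0.0, 'joints': array([ 1.11161090e+00,  3.13497484e-01,  1.49845147e+00,  2.68164386e-05,
        1.33095017e+00, -2.23410837e-01]), 'dq': array([-1.37702403e-03, -4.91027323e-04, -6.55284653e-04, -4.67170570e-04,
        4.87740921e-04, -2.96689363e-05]), 'tau': array([-1.36778581e-04, -4.12266719e+01, -2.59743190e+01, -1.74705274e-04,
        4.13416288e-03, -1.67179763e-05]), 'eef_pos': array([122.5363979 , 510.24539104, 230.70535025]), 'ee_rot': array([-2.30915463e-04,  1.17617576e-01,  9.93058749e-01, -6.11197084e-04]), 'force': array([-0.22680137, -0.05971667, -0.83267543]), 'wrist_torque': array([-0.00272199,  0.01726507, -0.02709323]), 'grip_width': 0.9959104257269452}
{'fx': 385.843, 'fy': 385.843, 'cx': 254.65, 'cy': 192.273, 'cam_to_world': [[-0.276, -0.683, 0.676, 1221.924], [0.961, -0.202, 0.188, 246.436], [0.008, 0.702, 0.713, 753.466], [0.0, 0.0, 0.0, 1.0]]}
scene black_heel [([279.0, 198.0], 0.81), ([299.0, 172.0], 0.59), ([331.0, 250.0], 0.51)]
scene top_piece [([230.0, 185.0], 0.67)]
scene hinge_mid [([241.0, 211.0], 0.81)]
scene lane_left [([272.0, 
[... 159 characters left out ...]
cene tin [([164.0, 210.0], 0.84)]
scene curing_box [([240.0, 228.0], 0.96)]
{'fx': 417.881, 'fy': 417.881, 'cx': 253.015, 'cy': 192.795, 'cam_to_world': [[0.749, 0.484, -0.452, 140.719], [-0.662, 0.53, -0.529, -438.161], [-0.016, 0.696, 0.718, 736.335], [0.0, 0.0, 0.0, 1.0]]}
side black_heel [([231.0, 191.0], 0.83), ([185.0, 178.0], 0.58), ([172.0, 228.0], 0.52)]
side top_piece [([269.0, 229.0], 0.75)]
side hinge_mid [([282.0, 181.0], 0.96)]
side lane_left [([257.0, 171.0], 0.94)]
side lane_right [([301.0, 207.0], 0.7)]
side flap_lip [([263.0, 198.0], 0.73)]
side bottle [([223.0, 148.0], 0.61)]
side tin [([348.0, 254.0], 0.68)]
side curing_box [([277.0, 200.0], 0.71), ([258.0, 170.0], 0.34)]
```

View pics/scene1.png

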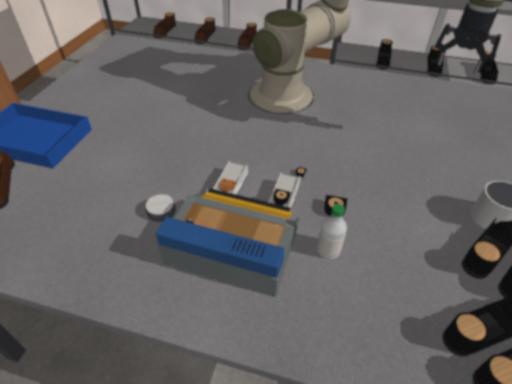

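View pics/side1.png

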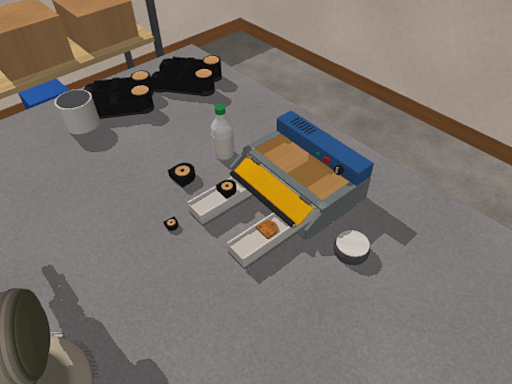

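Run:
```python
from h import *
pts={'heel':((279,198),(231,191)),'top':((230,185),(269,229)),'hinge':((241,211),(282,181)),'laneL':((272,230),(257,171)),'laneR':((213,211),(301,207)),'lip':((248,199),(263,198)),'bottle':((330,252),(223,148)),'tin':((164,210),(348,254))}
print(sense()['time_s'])
for k,(a,b) in pts.items():
    A=[]
    for c,uv in (('scene',a),('side',b)):
        m=camera_model(c);T=np.array(m['cam_to_world']);o=T[:3,3];r=T[:3,:3]@np.array([(uv[0]-m['cx'])/m['fx'],-(uv[1]-m['cy'])/m['fy'],-1]);A.append((o,r/np.linalg.norm(r)))
    M=sum(np.eye(3)-np.outer(r,r) for o,r in A); q=sum((np.eye(3)-np.outer(r,r))@o for o,r in A)
    P=np.linalg.solve(M,q); print(k,P.round(1),[round(float(np.linalg.norm(np.cross(P-o,r))),1) for o,r in A])
```

```text
1.0
heel [546.3 120.3  36.3] [3.1, 3.1]
top [534.8 -19.1  32.7] [5.7, 5.7]
hinge [638.6  46.4  61.7] [4.1, 4.1]
laneL [644.  131.3  28.9] [1.7, 1.7]
laneR [632.9 -26.2  34.2] [1.2, 1.2]
lip [580.5  47.   45.3] [3.5, 3.5]
bottle [651.9 276.7   8.2] [3.1, 3.1]
tin [ 635.2 -166.    -3.8] [2.0, 2.0]
```

The middle-sized black heel is the one standing in the left lane, at scene (279,198) and side (231,191). The look-alikes stand on the bench. The top piece is in the right lane. Next I refine the box pose from the depth images already taken, which costs no time.

```bash
cat > cloud.py <<'E'
from h import *
def cloud(c,fn):
    d=np.load('pics/'+fn+'.npy');im=cv2.imread('pics/'+fn)
    v,u=np.mgrid[0:384,0:512]; m=camera_model(c);T=np.array(m['cam_to_world'])
    C=np.stack([(u-m['cx'])/m['fx']*d,-(v-m['cy'])/m['fy']*d,-d],-1)
    W=C@T[:3,:3].T+T[:3,3]; W[d==0]=np.nan
    return W,im
E
python3 - <<'E'
from cloud import *
for c in ['scene','side']:
    W,im=cloud(c,c+'1.png')
    hsv=cv2.cvtColor(im,cv2.COLOR_BGR2HSV)
    roi=(W[...,0]>400)&(W[...,0]<900)&(W[...,1]>-250)&(W[...,1]<350)
    bench=roi&(abs(W[...,2])<15); print(c,'bench z',np.nanmedian(W[bench][:,2]),W[bench][:,2].std())
    yel=roi&(hsv[...,0]>18)&(hsv[...,0]<32)&(hsv[...,1]>180)&(hsv[...,2]>120)
    P=W[yel]; print('yellow',len(P),P.min(0).round(),P.max(0).round())
    if len(P)>30:
        q=P.mean(0); U,S,V=np.linalg.svd(P-q,full_matrices=False); print(q.round(1),V.round(3).tolist(),(S/np.sqrt(len(P))).round(1))
        (cx,w,a)=cv2.minAreaRect(P[:,:2].astype(np.float32)); print('rect',cx,w,a)
    blue=roi&(hsv[...,0]>100)&(hsv[...,0]<120)&(hsv[...,1]>150)&(W[...,2]>50); P=W[blue]
    print('blue',P.min(0).round(),P.max(0).round(),cv2.minAreaRect(P[:,:2].astype(np.float32)))
    wh=roi&(hsv[...,1]<40)&(hsv[...,2]>130)&(W[...,0]<620)&(W[...,2]>20)&(W[...,2]<60)
    n,l,st,ce=cv2.connectedComponentsWithStats(wh.astype(np.uint8))
    for i in range(1,n):
        if st[i,4]>40:
            P=W[l==i]; print('white',st[i],P.mean(0).round(1),cv2.minAreaRect(P[:,:2].astype(np.float32)))
    blk=roi&(im.max(-1)<60)&(W[...,0]>480)&(W[...,0]<575)&(W[...,2]>25)&(W[...,1]>80)
    P=W[blk]; print('blk',len(P),np.median(P,0).round(1),P.min(0).round(),P.max(0).round())
    x=im; cr=cv2.resize(im[140:290,140:360] if c=='scene' else im[100:280,150:390],None,fx=3,fy=3,interpolation=cv2.INTER_CUBIC); cv2.imwrite(f'pics/{c}1crop.png',cr)
E
```

```text
scene bench z 0.06318673435850997 2.0104029680122224
yellow 506 [582. -61.  39.] [618. 160.  56.]
[596.5  54.1  46. ] [[0.038, 0.999, 0.002], [0.926, -0.036, 0.376], [0.375, -0.012, -0.927]] [63.2  8.9  1.6]
rect (599.6673583984375, 49.18220520019531) (221.29144287109375, 29.9443359375) 87.91798400878906
blue [743. -88.  82.] [802. 179. 119.] ((774.2233276367188, 45.22862243652344), (267.53131103515625, 52.0034065246582), 87.16285705566406)
white [214 161  34  33 442] [488.4 -20.7  32.5] ((499.6396789550781, -22.586280822753906), (57.20848083496094, 115.89253997802734), 88.03782653808594)
white [274 173  26  34 371] [486.6 133.3  32.6] ((506.55615234375, 129.20449829101562), (56.2006950378418, 115.37709045410156), 88.26471710205078)
blk 144 [554.5 139.7  43.8] [486. 109.  25.] [568. 291.  53.]
side bench z 0.8297737987957134 2.3157038072408698
yellow 1790 [579. -65.  26.] [637. 178.  68.]
[610.9  42.   53.6] [[-0.037, -0.999, 0.001], [-0.886, 0.033, -0.462], [0.462, -0.018, -0.887]] [65.1 14.1  2.4]
rect (608.6707763671875, 56.876220703125) (242.97378540039062, 51.26333999633789) 88.
[... 261 characters left out ...]
, 5.158934593200684), 89.60657501220703)
white [188 177  61  40 608] [500.6 122.7  33.7] ((516.6683349609375, 127.20503234863281), (58.837257385253906, 134.49195861816406), 88.44308471679688)
white [188 186  28  17  75] [489.6 154.6  36.9] ((489.82525634765625, 154.83505249023438), (6.696524143218994, 78.51509094238281), 89.10453033447266)
white [227 213  63  47 925] [497.  -24.6  33.8] ((509.7020263671875, -23.2119140625), (58.69343566894531, 131.08987426757812), 88.0846176147461)
white [337 242  17  15  81] [ 615.6 -167.3   30.1] ((614.70849609375, -167.05950927734375), (43.08381271362305, 10.355937004089355), 89.97067260742188)
blk 309 [527.6 141.1  38.6] [484.  80.  25.] [575. 291.  53.]
```

View pics/side1crop.png

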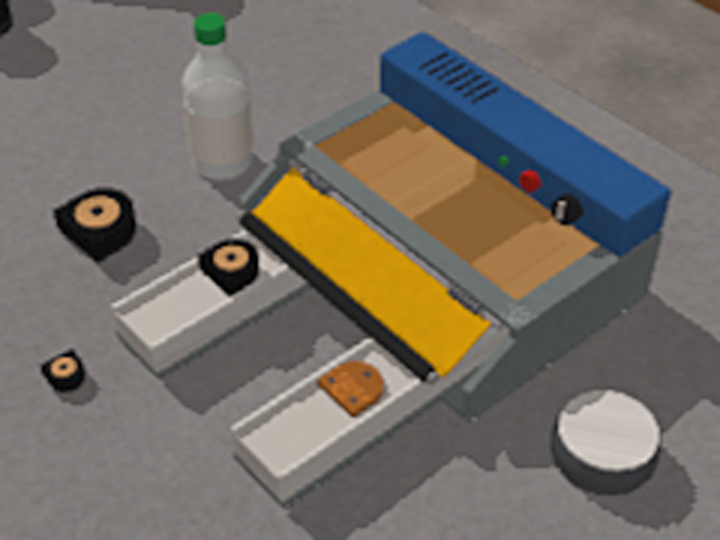

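View pics/scene1crop.png

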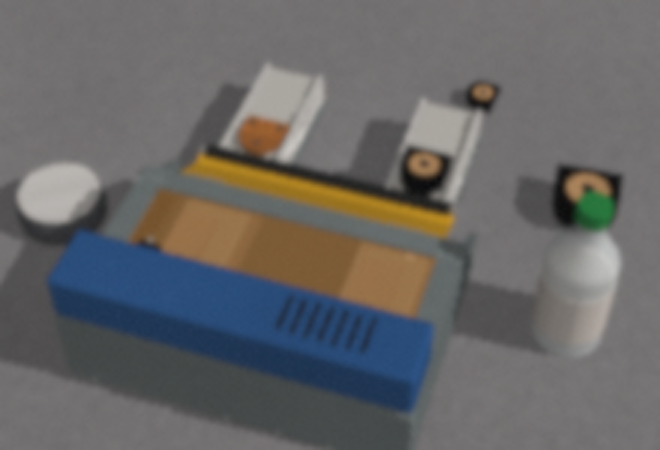

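```bash
cat >> cloud.py <<'E'
O=np.array([637,48,0.]);yaw=-0.038
EX=np.array([np.cos(yaw),np.sin(yaw),0]);EY=np.array([-np.sin(yaw),np.cos(yaw),0])
R=np.stack([EX,EY,[0,0,1]])
def tobox(W): return (W-O)@R.T
def tow(b): return np.asarray(b)@R+O
E
python3 - <<'E'
from cloud import *
for c in ['scene','side']:
    W,im=cloud(c,c+'1.png'); B=tobox(W)
    m=(B[...,0]>-140)&(B[...,0]<-60)&(abs(B[...,1]-76)<24)&(B[...,2]>40)&(B[...,2]<56)
    P=B[m]; print(c,len(P),np.percentile(P,[3,50,97],axis=0).round(1).tolist(), cv2.minAreaRect(P[:,:2].astype(np.float32)))
    for z in (41,):
        for b in [(-57,0,45),(0,0,66),(-90,76,50),(-110,76,50),(-190,76,32),(0,113,66)]:
            print(b,np.round(proj(c,tow(b)),1))
    # lip dark pixels: line
    q=(abs(B[...,1])<95)&(B[...,0]<-45)&(B[...,0]>-75)&(B[...,2]>35)&(im.max(-1)<70)
    P=B[q]; print('lip',len(P),np.median(P,0).round(1))
    q=(abs(B[...,1])<110)&(B[...,0]<150)&(B[...,0]>-0)&(B[...,2]>70)&(B[...,2]<80);P=B[q];print('roof',np.median(P,0),np.percentile(P,[2,98],axis=0).round(1).tolist())
E
```

```text
scene 207 [[-113.8, 57.2, 42.1], [-92.0, 75.8, 49.8], [-73.4, 94.4, 52.5]] ((-88.72781372070312, 75.02742004394531), (56.21221923828125, 40.119789123535156), 0.42125824093818665)
(-57, 0, 45) [248.  199.7]
(0, 0, 66) [240.2 210.1]
(-90, 76, 50) [280.5 196.3]
(-110, 76, 50) [282.6 191. ]
(-190, 76, 32) [290. 176.]
(0, 113, 66) [285.9 221.6]
lip 229 [-54.9  14.4  50.3]
roof [40.76974655  5.08191576 73.8862431 ] [[2.0, -105.2, 71.3], [77.4, 105.8, 76.7]]
side 300 [[-114.3, 53.8, 41.8], [-95.4, 72.5, 50.3], [-61.0, 94.1, 53.2]] ((-87.5820541381836, 76.18560791015625), (47.68324661254883, 54.867225646972656), 89.55997467041016)
(-57, 0, 45) [260.5 196.9]
(0, 0, 66) [279.4 179.1]
(-90, 76, 50) [228.8 184. ]
(-110, 76, 50) [221.9 188. ]
(-190, 76, 32) [194.  209.7]
(0, 113, 66) [248.6 154.6]
lip 364 [-60.4  -8.3  49.8]
roof [53.39202019 -9.55340065 74.6484988 ] [[0.9, -106.4, 72.0], [109.2, 104.4, 77.9]]
```

Run:
```python
from cloud import *
W,im=cloud('scene','scene1.png')
q=(abs(W[...,0]-122)<110)&(abs(W[...,1]-510)<110)&(W[...,2]>150)&(W[...,2]<420)
P=W[q];print(len(P),np.unravel_index(np.where(q.ravel())[0][[0,-1]],q.shape))
from scipy.spatial.transform import Rotation as Ro
w,x,y,z=sense()['ee_rot'];Rt=Ro.from_quat([x,y,z,w]).as_matrix();print(Rt.round(3))
L=(P-sense()['eef_pos'])@Rt
for z0 in range(-170,20,10):
    k=(L[:,2]>=z0)&(L[:,2]<z0+10)
    if k.sum()>3: print(z0,k.sum(),L[k].min(0).round(),L[k].max(0).round())
m=camera_model('wrist');print({k:np.round(v,3).tolist() for k,v in m.items()})
p,d=save('wrist','wrist1.png');print(sense()['time_s'])
cv2.imwrite('pics/g.png',cv2.resize(im[0:110,400:512],None,fx=6,fy=6))
```

```text
2223 (array([ 0, 73]), array([468, 475]))
[[-0.972  0.234 -0.   ]
 [ 0.234  0.972  0.   ]
 [ 0.     0.    -1.   ]]
-170 151 [ -41.  -37. -170.] [   9.   37. -160.]
-160 146 [ -42.  -37. -160.] [  -8.   36. -150.]
-150 137 [ -42.  -37. -150.] [  -4.   37. -140.]
-140 140 [ -41.  -38. -140.] [   1.   37. -130.]
-130 52 [ -39.  -37. -130.] [  -3.   37. -121.]
-120 238 [ -18.  -68. -120.] [  15.   67. -110.]
-110 252 [ -24.  -69. -110.] [  -1.   68. -100.]
-100 173 [ -26.  -70. -100.] [ -3.  69. -90.]
-90 163 [-21. -72. -90.] [ 12.  71. -80.]
-80 172 [-22. -73. -80.] [ 17.  72. -70.]
-70 136 [-17. -74. -70.] [ 14.  74. -60.]
-60 61 [-18. -68. -60.] [ -3.  71. -50.]
-50 43 [-17. -57. -50.] [  3.  55. -40.]
-40 45 [-15. -56. -40.] [  9.  56. -30.]
-30 42 [-15. -56. -30.] [  0.  55. -20.]
-20 15 [-17. -49. -19.] [  6.  53. -13.]
{'fx': 294.895, 'fy': 294.895, 'cx': 256.085, 'cy': 199.304, 'T_tool_cam': [[0.0, 0.96, 0.281, 72.924], [1.0, -0.0, 0.001, -1.441], [0.001, 0.281, -0.96, -141.674], [0.0, 0.0, 0.0, 1.0]]}
1.05
```

View pics/g.png

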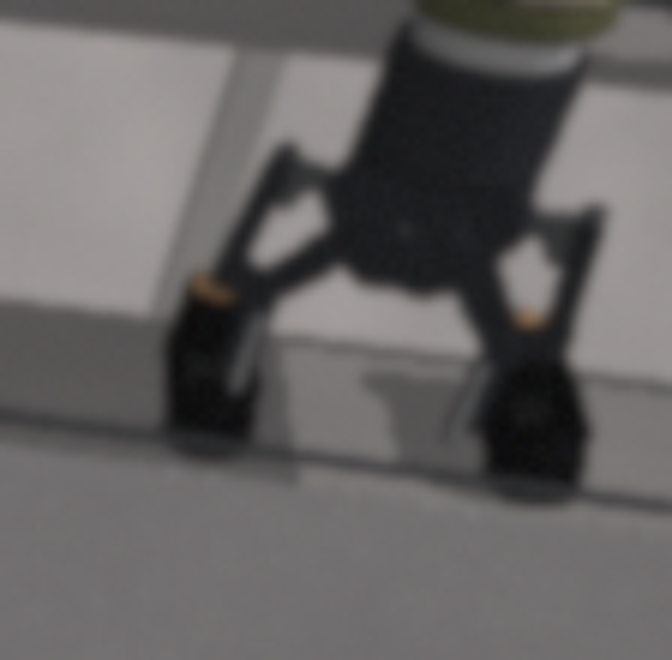

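View pics/wrist1.png

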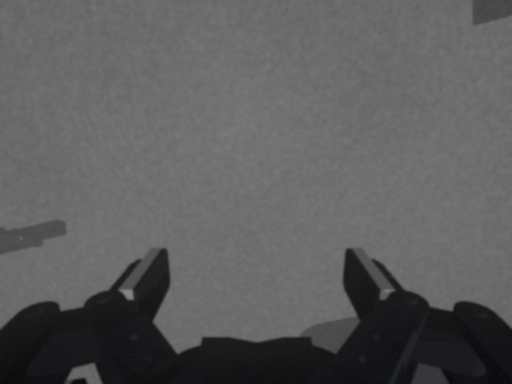

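```bash
cat > plan.py <<'E'
import numpy as np
from scipy.spatial.transform import Rotation as Ro
D=np.pi/180
R0=np.array([[-1,0,0],[0,1,0],[0,0,-1.]]).T
def rot(psi,al,ro): # degrees, box frame
    return (Ro.from_euler('x',ro,degrees=True)*Ro.from_euler('y',-al,degrees=True)*Ro.from_euler('z',psi,degrees=True)).as_matrix()@R0
TA=np.array([0,50,-13.]);TB=np.array([0,-50,-13.])
def grid(x,y,z,n=9):
    a=[np.linspace(*q,n) for q in (x,y,z)]
    return np.stack(np.meshgrid(*a),-1).reshape(-1,3)
PTS={'A':grid((-11,11),(42.5,57),(-62,-13)),'B':grid((-11,11),(-57,-42.5),(-62,-13)),
'kA':grid((-16,16),(30,74),(-115,-62)),'kB':grid((-16,16),(-74,-30),(-115,-62)),'palm':grid((-42,42),(-40,40),(-220,-121),12),'palm2':grid((-26,26),(-37,37),(-121,-85)),'cam':grid((35,100),(-25,25),(-175,-125))}
def inside(P,lo,hi): # penetration depth (positive= inside)
    return np.minimum(P-lo,hi-P).min(1)
def boxes(heelx):
    return {'laneL':((-190,48,0),(150,104,32)),'railLo':((-190,100,0),(150,104,37)),'railLi':((-190,48,0),(150,52,37)),
    'laneR':((-190,-104,0),(150,-48,37)),'top':((heelx-20,-96,32),(heelx+20,-56,38)) if False else ((-130,-96,32),(-60,-56,38)),
    'roof':((-4,-135,64),(200,135,75)),'wallL':((-45,118,0),(200,135,75)),'wallR':((-45,-135,0),(200,-118,75)),'bench':((-900,-900,-100),(900,900,0)),
    'sill':((-40,-48,0),(150,48,30)),'heel':((heelx-20,56,32),(heelx+20,96,50))}
def dist(P,lo,hi):
    lo=np.array(lo);hi=np.array(hi);d=np.maximum(np.maximum(lo-P,P-hi),0);o=np.linalg.norm(d,axis=1)
    i=np.minimum(P-lo,hi-P).min(1); return np.where(o>0,o,-i).min()
def flap_need(allP):
    # smallest theta at which nothing within panel/roller, hand below panel
    def pen(th):
        c,s=np.cos(th),np.sin(th)
        # rotate points back to shut frame about hinge; opening: (-57,-21)->velocity(-.34,.94): 
        X=allP[:,0];Z=allP[:,2]-66
        x0=c*X - s*Z*(1) ; z0= s*X + c*Z
        return x0,z0
    for th in np.arange(0,2.25,.02):
        c,s=np.cos(th),np.sin(th)
        u=lambda x,z:(x*c+z*s,-x*s+z*c)  # shut->open
        px,pz=u(-43.3,-25);rx,rz=u(-57,-21)
        X=allP[:,0];Z=allP[:,2]-66;ok=np.abs(allP[:,1])<113
        dr=np.hypot(X-rx,Z-rz)
        def seg(ax,az,bx,bz):
            t=np.clip(((X-ax)*(bx-ax)+(Z-az)*(bz-az))/((bx-ax)**2+(bz-az)**2),0,1)
            return np.hypot(X-ax-t*(bx-ax),Z-az-t*(bz-az))
        d=np.minimum(dr-7,np.minimum(seg(0,0,px,pz),seg(px,pz,rx,rz))-1.5)
        if d[ok].min()>=0: return th
    return 9
def report(name,Apos,psi,al,ro,heelx=-94,verbose=True):
    Rm=rot(psi,al,ro);tcp=np.array(Apos)-Rm@TA
    Pw={k:v@Rm.T+tcp for k,v in PTS.items()}
    a=Pw['A'];b=Pw['B']
    out=[]
    for bn,(lo,hi) in boxes(heelx).items():
        for k,P in Pw.items():
            d=dist(P,lo,hi)
            if d<6: out.append((k,bn,round(float(d),1)))
    need={k:round(float(flap_need(P)),2) for k,P in Pw.items()}
    ft=flap_need(np.vstack(list(Pw.values())))
    print(name,'tcp',tcp.round(0),'B',(Rm@TB+tcp).round(0),'Atip z',a[:,2].min().round(1),'Amaxx',a[:,0].max().round(1),'Bmin z',b[:,2].min().round(1),'Bmaxx',b[:,0].max().round(1),'flap',round(float(ft),2),need,out)
    return Rm,tcp
E
python3 - <<'E'
from plan import *
print('roller check')
report('S2',(-134,76,46),46,40,10)
report('S2b',(-134,76,46),42,45,10)
report('S2c',(-134,76,46),45,40,20)
report('S3',(-134,76,46),46,40,0)
report('S3b',(-134,76,46),46,40,-10)
for f in np.linspace(0,1,6):
    report('P%.1f'%f,(-134+107*f,76,44),46*(1-f),40-10*f,0,heelx=-94+97*f)
E
```

```text
roller check
S2 tcp [-98.  40.  53.] B [-79.  -0.  79.] Atip z 37.4 Amaxx -124.0 Bmin z 70.8 Bmaxx -69.2 flap 0.0 {'A': 0.0, 'B': 0.0, 'kA': 0.0, 'kB': 0.0, 'palm': 0.0, 'palm2': 0.0, 'cam': 0.0} [('A', 'laneL', 5.4)]
S2b tcp [-101.   37.   54.] B [-87.  -5.  80.] Atip z 36.7 Amaxx -124.7 Bmin z 70.2 Bmaxx -77.6 flap 0.0 {'A': 0.0, 'B': 0.0, 'kA': 0.0, 'kB': 0.0, 'palm': 0.0, 'palm2': 0.0, 'cam': 0.0} [('A', 'laneL', 4.7)]
S2c tcp [-99.  38.  46.] B [-80.  -6.  65.] Atip z 37.3 Amaxx -124.0 Bmin z 55.8 Bmaxx -70.1 flap 0.0 {'A': 0.0, 'B': 0.0, 'kA': 0.0, 'kB': 0.0, 'palm': 0.0, 'palm2': 0.0, 'cam': 0.0} [('A', 'laneL', 5.3)]
S3 tcp [-98.  41.  59.] B [-79.   7.  92.] Atip z 37.9 Amaxx -124.0 Bmin z 83.9 Bmaxx -69.2 flap 0.0 {'A': 0.0, 'B': 0.0, 'kA': 0.0, 'kB': 0.0, 'palm': 0.0, 'palm2': 0.0, 'cam': 0.0} [('A', 'laneL', 5.9)]
S3b tcp [-98.  44.  65.] B [-79.  16. 104.] Atip z 38.5 Amaxx -124.0 Bmin z 95.8 Bmaxx -69.2 flap 0.0 {'A': 0.0, 'B': 0.0, 'kA': 0.0, 'kB': 0.0, 'palm': 0.0, 'palm2': 0.0, 'cam': 0.0} []
P0.0 tcp [-98.  41.  57.] B [-79.   7.  90.] Atip z 35.9 Amaxx -124.0 Bmin 
[... 524 characters left out ...]
('A', 'laneL', 4.4), ('A', 'heel', 5.6)]
P0.6 tcp [-49.  29.  42.] B [-44. -19.  62.] Atip z 36.9 Amaxx -59.2 Bmin z 54.5 Bmaxx -33.1 flap 1.02 {'A': 0.36, 'B': 0.0, 'kA': 0.0, 'kB': 0.0, 'palm': 0.0, 'palm2': 0.0, 'cam': 0.0} [('A', 'laneL', 4.9), ('A', 'heel', 3.6)]
P0.8 tcp [-35.  27.  37.] B [-35. -23.  52.] Atip z 37.7 Amaxx -38.2 Bmin z 46.1 Bmaxx -24.7 flap 1.2 {'A': 0.78, 'B': 0.0, 'kA': 0.0, 'kB': 0.0, 'palm': 0.0, 'palm2': 0.0, 'cam': 0.0} [('A', 'laneL', 5.7), ('A', 'heel', 1.8)]
P1.0 tcp [-20.  26.  33.] B [-27. -24.  44.] Atip z 38.5 Amaxx -17.5 Bmin z 38.5 Bmaxx -17.5 flap 0.1 {'A': 0.1, 'B': 0.1, 'kA': 0.0, 'kB': 0.0, 'palm': 0.0, 'palm2': 0.0, 'cam': 0.0} [('A', 'heel', 0.5)]
```

```bash
cat > plan2.py <<'E'
import plan
from plan import *
def flap_need(allP):
    last=2.2
    for th in np.arange(2.2,-.01,-.02):
        c,s=np.cos(th),np.sin(th)
        u=lambda x,z:(x*c+z*s,-x*s+z*c)
        px,pz=u(-43.3,-25);rx,rz=u(-57,-21)
        X=allP[:,0];Z=allP[:,2]-66;ok=np.abs(allP[:,1])<113
        dr=np.hypot(X-rx,Z-rz)
        def seg(ax,az,bx,bz):
            t=np.clip(((X-ax)*(bx-ax)+(Z-az)*(bz-az))/((bx-ax)**2+(bz-az)**2),0,1)
            return np.hypot(X-ax-t*(bx-ax),Z-az-t*(bz-az))
        d=np.minimum(dr-7,np.minimum(seg(0,0,px,pz),seg(px,pz,rx,rz))-1.5)
        if d[ok].min()<0: return last
        last=th
    return 0.
def rotu(dx,dz,al):
    u=np.array([dx,-np.sqrt(1e4-dx*dx-dz*dz),dz])/100
    t=np.array([np.sin(al*D),0,-np.cos(al*D)]);z=t-(t@u)*u;z/=np.linalg.norm(z)
    y=-u;x=np.cross(y,z);return np.stack([x,y,z],1)
def rep(name,A,dx,dz,al,heelx=-94):
    Rm=rotu(dx,dz,al);tcp=np.array(A,float)-Rm@TA
    Pw={k:v@Rm.T+tcp for k,v in PTS.items()};a=Pw['A'];b=Pw['B'];out=[]
    for bn,(lo,hi) in boxes(heelx).items():
        for k,P in Pw.items():
            d=dist(P,lo,hi)
            if d<6: out.append((k,bn,round(float(d),1)))
    fl={k:round(float(flap_need(P)),2) for k,P in Pw.items()};fl={k:v for k,v in fl.items() if v>0}
    i=a[:,0].argmax()
    print(name,'tcp',tcp.round(0),'B',(Rm@TB+tcp).round(0),'Az',a[:,2].min().round(1),'Afront',a[i].round(1),'Bz',b[:,2].min().round(1),'Bfx',b[:,0].max().round(1),'z',Rm[:,2].round(2),fl,out)
    return Rm,tcp
E
python3 - <<'E'
from plan2 import *
rep('S1',(-155,76,46),75,-14,40)
rep('S2',(-133,76,46),75,-14,40)
rep('S2',(-133,76,46),75,-14,50)
rep('S3a',(-133,76,46),75,0,40)
rep('S3b',(-133,76,46),73,20,40)
rep('S3',(-133,76,46),70,40,40)
rep('S3',(-133,76,46),65,40,40)
for f in np.linspace(0,1,6):
    rep('P%.1f'%f,(-133+106*f,76,45),65*(1-f),40*(1-f),40-10*f,heelx=-98+101*f)
for f in np.linspace(0,1,6):
    rep('Q%.1f'%f,(-133+106*f,76,45),65*(1-f),40-10*f,40-5*f,heelx=-98+101*f)
E
```

```text
S1 tcp [-114.   50.   28.] B [-80.  11.  32.] Az 39.3 Afront [-142.6   77.7   50.6] Bz 25.4 Bfx -68.0 z [ 0.25  0.47 -0.85] {'kB': 0.64} []
S2 tcp [-92.  50.  28.] B [-58.  11.  32.] Az 39.3 Afront [-120.6   77.7   50.6] Bz 25.4 Bfx -46.0 z [ 0.25  0.47 -0.85] {'B': 0.68, 'kB': 1.12} []
S2 tcp [-91.  51.  29.] B [-58.  11.  32.] Az 37.7 Afront [-121.3   76.7   52.2] Bz 23.7 Bfx -46.6 z [ 0.36  0.57 -0.74] {'B': 0.58, 'kB': 0.92} [('A', 'laneL', 5.7)]
S3a tcp [-91.  48.  35.] B [-58.  10.  46.] Az 40.7 Afront [-121.    78.3   51.3] Bz 40.7 Bfx -46.4 z [ 0.32  0.36 -0.87] {'B': 0.82, 'kB': 1.14} []
S3b tcp [-91.  46.  45.] B [-60.  11.  66.] Az 39.7 Afront [-121.7   79.1   52.4] Bz 59.6 Bfx -49.1 z [ 0.43  0.22 -0.87] {'B': 0.88} []
S3 tcp [-91.  48.  55.] B [-63.  17.  86.] Az 39.0 Afront [-122.7   80.4   53.2] Bz 78.8 Bfx -53.1 z [ 0.55  0.09 -0.83] {'B': 0.98} []
S3 tcp [-93.  45.  55.] B [-68.  11.  86.] Az 38.6 Afront [-122.6   79.5   53.6] Bz 78.4 Bfx -58.0 z [ 0.57  0.07 -0.82] {'B': 0.9} []
P0.0 tcp [-93.  45.  54.] B [-68.  11.  85.] Az 37.6 Afront [-122.6   79.5   52.6] Bz 77
[... 1378 characters left out ...]
36.7 Afront [-80.3  75.5  53.4] Bz 72.6 Bfx -41.5 z [ 0.63 -0.04 -0.77] {'B': 1.08} [('A', 'laneL', 4.7), ('A', 'heel', 4.4)]
Q0.6 tcp [-48.  29.  52.] B [-43. -14.  79.] Az 36.6 Afront [-59.5  73.8  53.6] Bz 70.4 Bfx -33.6 z [ 0.64 -0.1  -0.76] {'A': 0.36, 'B': 1.18} [('A', 'laneL', 4.6), ('A', 'heel', 3.8)]
Q0.8 tcp [-34.  27.  51.] B [-35. -18.  77.] Az 36.6 Afront [-38.7  72.2  53.6] Bz 68.4 Bfx -25.8 z [ 0.62 -0.17 -0.76] {'A': 0.72, 'B': 1.3} [('A', 'laneL', 4.6), ('A', 'heel', 2.8)]
Q1.0 tcp [-19.  25.  50.] B [-27. -19.  75.] Az 36.7 Afront [-18.1  70.8  53.5] Bz 66.5 Bfx -18.1 z [ 0.59 -0.24 -0.77] {'A': 1.0, 'B': 1.4, 'kA': 1.14, 'kB': 1.3} [('A', 'laneL', 4.7), ('A', 'heel', 1.1)]
```

Run:
```python
from plan2 import *
for al in (55,62,68):
  for dz in (-16,-8):
    rep('S2 %d %d'%(al,dz),(-133,76,50 if dz>-10 else 50),72,dz,al)
print()
rep('S1',(-160,76,50),72,-16,60)
rep('S2',(-136,76,50),72,-16,60)
rep('S3a',(-134,76,48),72,0,52)
rep('S3b',(-133,76,46),70,20,42)
rep('S3c',(-132,76,43),68,38,32)
for f in np.linspace(0,1,6):
    rep('Q%.1f'%f,(-132+111*f,76,42.5),66*(1-f),40-10*f,28,heelx=-98+106*f)
```

```text
S2 55 -16 tcp [-91.  50.  34.] B [-61.   8.  34.] Az 40.5 Afront [-121.8   75.2   57.1] Bz 24.6 Bfx -50.1 z [ 0.45  0.63 -0.63] {'B': 0.4, 'kB': 0.7} [('cam', 'laneR', -3.5)]
S2 55 -8 tcp [-91.  49.  37.] B [-61.   7.  42.] Az 41.4 Afront [-122.    75.8   57.4] Bz 33.4 Bfx -50.3 z [ 0.47  0.57 -0.68] {'B': 0.52, 'kB': 0.8} []
S2 62 -16 tcp [-90.  51.  35.] B [-61.   8.  34.] Az 39.5 Afront [-122.6   74.    58.1] Bz 23.6 Bfx -51.0 z [ 0.53  0.68 -0.51] {'B': 0.28, 'kB': 0.52} [('kB', 'laneR', 5.0), ('cam', 'laneR', -13.3)]
S2 62 -8 tcp [-90.  50.  39.] B [-61.   7.  42.] Az 40.3 Afront [-122.8   74.8   58.5] Bz 32.4 Bfx -51.1 z [ 0.54  0.63 -0.56] {'B': 0.44, 'kB': 0.68} [('cam', 'laneR', -6.9)]
S2 68 -16 tcp [-89.  52.  37.] B [-61.   8.  34.] Az 38.8 Afront [-123.5   72.9   58.8] Bz 22.8 Bfx -51.9 z [ 0.59  0.72 -0.38] {'B': 0.2, 'kB': 0.38} [('kB', 'laneR', -0.5), ('palm', 'laneR', 0.9), ('cam', 'laneR', -18.4), ('kB', 'top', 1.3), ('cam', 'bench', -11.1)]
S2 68 -8 tcp [-89.  50.  40.] B [-61.   7.  42.] Az 39.6 Afront [-123.6   73.8   59.2] Bz 31.6 Bfx -52.0 z [ 0.59  0.67 -0.44] 
[... 1244 characters left out ...]
-37.0 z [ 0.53 -0.11 -0.84] {'B': 1.14} [('A', 'laneL', 3.6), ('A', 'heel', 0.8)]
Q0.6 tcp [-45.  29.  49.] B [-39. -14.  76.] Az 35.4 Afront [-54.5  73.6  49.8] Bz 69.2 Bfx -28.2 z [ 0.52 -0.16 -0.84] {'A': 0.46, 'B': 1.28} [('A', 'laneL', 3.4), ('A', 'heel', 0.1)]
Q0.8 tcp [-30.  26.  48.] B [-30. -18.  74.] Az 35.3 Afront [-32.9  72.   49.9] Bz 67.1 Bfx -19.7 z [ 0.51 -0.21 -0.83] {'A': 0.88, 'B': 1.4, 'kA': 1.02, 'kB': 1.26} [('A', 'laneL', 3.3), ('A', 'heel', -0.1)]
Q1.0 tcp [-15.  25.  47.] B [-21. -19.  72.] Az 35.3 Afront [-11.4  70.5  49.9] Bz 65.1 Bfx -11.4 z [ 0.49 -0.26 -0.83] {'A': 1.18, 'B': 1.54, 'kA': 1.38, 'kB': 1.52, 'palm2': 1.48} [('A', 'laneL', 3.3), ('A', 'heel', -0.6)]
```

Run:
```python
from plan2 import *
PB=grid((-11,11),(-57,-42.5),(-62,-13),15)
for Az0,dx,dz,al in [(46,72,-14,50),(46,72,-16,50),(46,72,-16,55),(45,70,-18,55),(45,70,-22,55),(45,66,-22,50),(45,66,-22,55),(45,62,-22,50)]:
    Rm=rotu(dx,dz,al);A=np.array([-170,76,Az0.__float__()]);tcp=A-Rm@TA;P=PB@Rm.T+tcp
    for sh in np.arange(0,60,.5):
        d=np.hypot(P[:,0]+sh+57,P[:,2]-45)
        if d.min()<7.3:
            i=d.argmin();n=np.array([-57-P[i,0]-sh,45-P[i,2]])/d[i];break
    print(Az0,dx,dz,al,'sh',sh,'n',n.round(2),'open',round(n@[-.34,.94],2),'tool',PB[i].round(0))
    rep('  ',(-170+sh,76,Az0),dx,dz,al)
```

```text
46 72 -14 50 sh 25.0 n [0.84 0.55] open 0.23 tool [-11. -57. -16.]
   tcp [-104.   49.   30.] B [-73.   8.  32.] Az 37.5 Afront [-133.3   76.    52.4] Bz 23.6 Bfx -61.7 z [ 0.4   0.57 -0.72] {'kB': 0.56} [('A', 'laneL', 5.5)]
46 72 -16 50 sh 26.5 n [0.85 0.52] open 0.2 tool [-11. -57. -20.]
   tcp [-102.   50.   29.] B [-72.   8.  30.] Az 37.3 Afront [-131.8   75.9   52.3] Bz 21.4 Bfx -60.1 z [ 0.39  0.58 -0.71] {'B': 0.02, 'kB': 0.56} [('A', 'laneL', 5.3)]
46 72 -16 55 sh 27.0 n [0.88 0.47] open 0.14 tool [-11. -57. -20.]
   tcp [-101.   50.   30.] B [-71.   8.  30.] Az 36.5 Afront [-131.8   75.2   53.1] Bz 20.6 Bfx -60.1 z [ 0.45  0.63 -0.63] {'kB': 0.46} [('A', 'laneL', 4.5), ('cam', 'laneR', -1.4)]
45 70 -18 55 sh 31.5 n [0.79 0.61] open 0.31 tool [-11. -57. -24.]
   tcp [-97.  50.  28.] B [-68.   7.  27.] Az 35.2 Afront [-127.3   74.6   52.1] Bz 17.3 Bfx -57.7 z [ 0.47  0.64 -0.61] {'kB': 0.42} [('A', 'laneL', 3.2), ('kB', 'laneR', 3.8), ('cam', 'laneR', -2.0)]
45 70 -22 55 sh 35.0 n [0.74 0.67] open 0.38 tool [-11. -57. -30.]
   tcp [-94.  51.  26.] B [-65.   8.  23.] Az 34.8 A
[... 386 characters left out ...]
, 'laneL', 3.4), ('kB', 'laneR', 1.3), ('cam', 'laneR', -1.3), ('kB', 'top', 5.9)]
45 66 -22 55 sh 40.0 n [0.73 0.68] open 0.39 tool [-11. -57. -30.]
   tcp [-90.  48.  27.] B [-64.   4.  23.] Az 34.7 Afront [-119.    73.5   52. ] Bz 12.8 Bfx -53.3 z [ 0.51  0.64 -0.57] {'kB': 0.34} [('A', 'laneL', 2.7), ('kB', 'laneR', -0.8), ('cam', 'laneR', -6.2), ('kB', 'top', 2.7), ('A', 'heel', 5.4)]
45 62 -22 50 sh 42.5 n [0.82 0.58] open 0.27 tool [-11. -57. -30.]
   tcp [-90.  46.  26.] B [-66.   1.  23.] Az 35.3 Afront [-116.1   73.6   51.4] Bz 13.4 Bfx -54.4 z [ 0.49  0.59 -0.64] {'kB': 0.38} [('A', 'laneL', 3.3), ('kB', 'laneR', 0.6), ('cam', 'laneR', 2.1), ('kB', 'top', 4.0), ('A', 'heel', 2.5)]
```

Run:
```python
from plan2 import *
K=[((-165,76,45),70,-16,52),((-140,76,45),70,-16,52),((-136,76,46),70,0,47),((-134,76,45),70,20,38),((-133,76,43),68,36,28),((-133,76,42),66,38,20)]
for i in range(len(K)-1):
    for f in (0,.5):
        a,b=K[i],K[i+1];L=lambda p,q:np.array(p)*(1-f)+np.array(q)*f
        rep('K%.1f'%(i+f),L(a[0],b[0]),*[float(L(a[j],b[j])) for j in (1,2,3)])
print()
for al,dz1 in ((20,28),(16,20)):
  for f in np.linspace(0,1,6):
    rep('Q%.1f'%f,(-133+110*f,76,41.5),66*(1-f),38*(1-f)+dz1*f,al,heelx=-98+106*f)
```

```text
K0.0 tcp [-124.   49.   28.] B [-95.   6.  29.] Az 35.9 Afront [-153.5   75.2   51.7] Bz 19.9 Bfx -83.9 z [ 0.44  0.6  -0.67] {} [('A', 'laneL', 3.9)]
K0.5 tcp [-112.   49.   28.] B [-82.   6.  29.] Az 35.9 Afront [-141.    75.2   51.7] Bz 19.9 Bfx -71.4 z [ 0.44  0.6  -0.67] {} [('A', 'laneL', 3.9)]
K1.0 tcp [-99.  49.  28.] B [-70.   6.  29.] Az 35.9 Afront [-128.5   75.2   51.7] Bz 19.9 Bfx -58.9 z [ 0.44  0.6  -0.67] {'B': 0.02, 'kB': 0.5} [('A', 'laneL', 3.9), ('cam', 'laneR', 3.0)]
K1.5 tcp [-97.  47.  32.] B [-68.   5.  38.] Az 37.6 Afront [-126.5   76.    52.2] Bz 29.6 Bfx -56.9 z [ 0.43  0.51 -0.74] {'B': 0.34, 'kB': 0.7} [('A', 'laneL', 5.6)]
K2.0 tcp [-95.  46.  36.] B [-66.   5.  46.] Az 39.3 Afront [-124.5   76.8   52.7] Bz 39.3 Bfx -54.9 z [ 0.43  0.43 -0.79] {'B': 0.54} []
K2.5 tcp [-94.  45.  39.] B [-65.   5.  56.] Az 39.1 Afront [-123.5   77.7   52. ] Bz 49.0 Bfx -53.8 z [ 0.43  0.31 -0.85] {'B': 0.68} []
K3.0 tcp [-93.  44.  44.] B [-64.   7.  65.] Az 38.8 Afront [-122.6   78.6   51.3] Bz 58.7 Bfx -52.9 z [ 0.44  0.19 -0.88] {'B': 0.8} []
K3.5 tcp [-93.  44.  46.] 
[... 2034 characters left out ...]
.92] {'B': 1.16} [('A', 'laneL', 4.7), ('A', 'heel', 1.1)]
Q0.6 tcp [-49.  27.  43.] B [-41. -17.  69.] Az 36.7 Afront [-55.1  72.7  46.4] Bz 63.8 Bfx -28.8 z [ 0.33 -0.18 -0.93] {'A': 0.58, 'B': 1.3, 'kB': 1.32} [('A', 'laneL', 4.7), ('A', 'heel', 0.7)]
Q0.8 tcp [-34.  25.  41.] B [-32. -20.  65.] Az 36.9 Afront [-33.6  70.9  46.2] Bz 60.4 Bfx -20.5 z [ 0.31 -0.19 -0.93] {'A': 0.96, 'B': 1.44, 'kA': 1.22, 'kB': 1.56, 'palm2': 1.34} [('A', 'laneL', 4.9), ('A', 'heel', 0.4)]
Q1.0 tcp [-19.  25.  39.] B [-23. -22.  62.] Az 37.1 Afront [-12.4  69.3  46. ] Bz 57.0 Bfx -12.4 z [ 0.28 -0.19 -0.94] {'A': 1.36, 'B': 1.58, 'kA': 1.6, 'kB': 1.7, 'palm2': 1.74} [('A', 'laneL', 5.1), ('A', 'heel', 0.4)]
```

```bash
cat > go.py <<'E'
from cloud import *
from plan2 import rotu,TA,TB
from scipy.spatial.transform import Rotation as Ro
def pose(A,dx,dz,al):
    Rb=rotu(dx,dz,al);t=np.array(A,float)-Rb@TA
    return tow(t),R.T@Rb
def cur():
    s=sense();w,x,y,z=s['ee_rot'];return s['eef_pos'],Ro.from_quat([x,y,z,w]).as_matrix(),s
def rows(p0,R0,p1,R1,n):
    rv=Ro.from_matrix(R1@R0.T).as_rotvec(degrees=True)/n; dp=(p1-p0)/10/n
    return dp.round(2).tolist(),rv.round(1).tolist(),rv
def show(keys):
    # keys: list of (pose args, n); chain from current
    p,Rm,s=cur();print('t',round(s['time_s'],2),'force',s['force'].round(1),'q',np.round(s['joints'],2).tolist())
    for k,n in keys:
        p1,R1=pose(*k);dp,rv,_=rows(p,Rm,p1,R1,n);print(n,'x dp',dp,'rot',rv)
        # apply rounded
        for i in range(n): p=p+np.array(dp)*10;Rm=Ro.from_rotvec(rv,degrees=True).as_matrix()@Rm
def where():
    p,Rm,s=cur();pb=tobox(p);Rb=R@Rm
    print('t',round(s['time_s'],2),'F',s['force'].round(1),'grip',round(s['grip_width'],3),'tcp box',pb.round(1),'A',(Rb@TA+pb).round(1),'B',(Rb@TB+pb).round(1),'z',Rb[:,2].round(3),'q',np.round(s['joints'],2).tolist())
E
python3 - <<'E'
from go import *
show([(((-165,76,165),70,-16,52),14),(((-165,76,45),70,-16,52),6)])
E
```

```text
t 1.05 force [-0.7  0.1  1.2] q [1.11, 0.31, 1.5, 0.0, 1.33, -0.22]
14 x dp [2.8, -2.92, -0.59] rot [1.5, -3.2, 3.5]
6 x dp [-0.0, -0.0, -2.01] rot [-0.0, 0.0, 0.1]
```

```bash
python3 -m crank '{"dp":[[2.8,-2.92,-0.59],[2.8,-2.92,-0.59],[2.8,-2.92,-0.59],[2.8,-2.92,-0.59],[2.8,-2.92,-0.59],[2.8,-2.92,-0.59],[2.8,-2.92,-0.59],[2.8,-2.92,-0.59],[2.8,-2.92,-0.59],[2.8,-2.92,-0.59]],"delta_rot":[[1.5,-3.2,3.5],[1.5,-3.2,3.5],[1.5,-3.2,3.5],[1.5,-3.2,3.5],[1.5,-3.2,3.5],[1.5,-3.2,3.5],[1.5,-3.2,3.5],[1.5,-3.2,3.5],[1.5,-3.2,3.5],[1.5,-3.2,3.5]],"claw":[0,0,0,0,0,0,0,0,0,0]}'
python3 - <<'E'
from go import *
where();show([(((-165,76,165),70,-16,52),4),(((-165,76,45),70,-16,52),6)])
E
```

```text
time_s: 2.05
eef_pos: [366.5, 257.8, 178.7]
ee_rot: [0.216, -0.152, 0.954, 0.143]
force: [-0.1, 0.4, -0.7]
grip_width: 1.0
t 2.05 F [-0.1  0.4 -0.7] grip 1.0 tcp box [-278.3  199.3  178.7] A [-302.2  239.7  200.3] B [-263.6  149.8  179.7] z [ 0.356  0.352 -0.866] q [0.19, -0.04, 2.16, 0.47, 0.62, -2.02]
t 2.05 force [-0.1  0.4 -0.7] q [0.19, -0.04, 2.16, 0.47, 0.62, -2.02]
4 x dp [3.7, -3.9, -0.76] rot [1.9, -4.4, 4.5]
6 x dp [0.0, -0.0, -2.0] rot [0.0, 0.0, 0.0]
```

```bash
python3 -m crank '{"dp":[[2.8,-2.92,-0.6],[2.8,-2.92,-0.6],[2.8,-2.92,-0.6],[2.8,-2.92,-0.6],[0,0,0]],"delta_rot":[[1.5,-3.3,3.5],[1.5,-3.3,3.5],[1.5,-3.3,3.5],[1.5,-3.3,3.5],[0,0,0]],"claw":[0,0,0,0,0]}'
python3 - <<'E'
from go import *
where();show([(((-165,76,165),70,-16,52),2),(((-165,76,45),70,-16,52),6)])
E
```

```text
time_s: 2.55
eef_pos: [451.4, 176.1, 167.2]
ee_rot: [0.275, -0.233, 0.914, 0.184]
force: [-0.1, 0.1, -0.4]
grip_width: 1.0
t 2.55 F [-0.1  0.1 -0.4] grip 1.0 tcp box [-190.3  120.9  167.2] A [-223.4  154.8  187.7] B [-167.6   74.5  167. ] z [ 0.4    0.48  -0.781] q [-0.17, 0.08, 2.14, 0.9, 0.74, -2.88]
t 2.55 force [-0.1  0.1 -0.4] q [-0.17, 0.08, 2.14, 0.9, 0.74, -2.88]
2 x dp [3.16, -3.72, -0.95] rot [1.9, -4.7, 4.3]
6 x dp [0.0, -0.0, -2.0] rot [0.0, -0.0, -0.0]
```

```bash
cat >> go.py <<'E'
FL=np.diag([-1.,-1,1])
def pose(A,dx,dz,al):
    Rb=rotu(dx,dz,al);t=np.array(A,float)-Rb@TA
    return tow(t),R.T@Rb@FL
def where():
    p,Rm,s=cur();pb=tobox(p);Rb=R@Rm@FL
    print('t',round(s['time_s'],2),'F',s['force'].round(1),'grip',round(s['grip_width'],3),'tcp box',pb.round(1),'A',(Rb@TA+pb).round(1),'B',(Rb@TB+pb).round(1),'z',Rb[:,2].round(3),'q',np.round(s['joints'],2).tolist())
E
python3 - <<'E'
from go import *
p,Rm,s=cur();p1,R1=pose((-165,76,165),70,-16,52)
Rmid=Rm@Ro.from_euler('z',80,degrees=True).as_matrix()
pm=p+(p1-p)*.5
print(rows(p,Rm,pm,Rmid,10)); print(np.linalg.norm(rows(p,Rm,pm,Rmid,10)[1]))
a=rows(pm,Rmid,p1,R1,14);print(a,np.linalg.norm(a[1]))
E
```

```text
([0.32, -0.37, -0.09], [3.3, 3.7, -6.2], array([ 3.34432485,  3.71421751, -6.24660544]))
7.938513714795737
([0.23, -0.27, -0.07], [3.3, 3.1, -4.6], array([ 3.2995453 ,  3.13430446, -4.63134185])) 6.45445582524197
```

```bash
python3 -m crank '{"dp":[[0.32,-0.37,-0.09],[0.32,-0.37,-0.09],[0.32,-0.37,-0.09],[0.32,-0.37,-0.09],[0.32,-0.37,-0.09],[0.32,-0.37,-0.09],[0.32,-0.37,-0.09],[0.32,-0.37,-0.09],[0.32,-0.37,-0.09],[0.32,-0.37,-0.09]],"delta_rot":[[3.3,3.7,-6.2],[3.3,3.7,-6.2],[3.3,3.7,-6.2],[3.3,3.7,-6.2],[3.3,3.7,-6.2],[3.3,3.7,-6.2],[3.3,3.7,-6.2],[3.3,3.7,-6.2],[3.3,3.7,-6.2],[3.3,3.7,-6.2]],"claw":[0,0,0,0,0,0,0,0,0,0]}'
python3 - <<'E'
from go import *
where();show([(((-165,76,165),70,-16,52),12)])
E
```

```text
time_s: 3.55
eef_pos: [480.3, 142.6, 158.1]
ee_rot: [0.094, 0.401, 0.854, 0.318]
force: [-0.1, -0.3, 0.2]
grip_width: 1.001
t 3.55 F [-0.1 -0.3  0.2] grip 1.001 tcp box [-160.2   88.6  158.1] A [-195.7   57.3  137.4] B [-135.   107.3  199.2] z [ 0.397  0.483 -0.781] q [-0.25, 0.16, 2.08, 0.91, 0.78, -1.57]
t 3.55 force [-0.1 -0.3  0.2] q [-0.25, 0.16, 2.08, 0.91, 0.78, -1.57]
12 x dp [0.29, -0.34, -0.08] rot [3.9, 3.7, -5.5]
```

```bash
python3 -m crank '{"dp":[[0.29,-0.34,-0.08],[0.29,-0.34,-0.08],[0.29,-0.34,-0.08],[0.29,-0.34,-0.08],[0.29,-0.34,-0.08],[0.29,-0.34,-0.08],[0.29,-0.34,-0.08],[0.29,-0.34,-0.08],[0.29,-0.34,-0.08],[0.29,-0.34,-0.08]],"delta_rot":[[3.9,3.7,-5.5],[3.9,3.7,-5.5],[3.9,3.7,-5.5],[3.9,3.7,-5.5],[3.9,3.7,-5.5],[3.9,3.7,-5.5],[3.9,3.7,-5.5],[3.9,3.7,-5.5],[3.9,3.7,-5.5],[3.9,3.7,-5.5]],"claw":[0,0,0,0,0,0,0,0,0,0]}'
python3 - <<'E'
from go import *
where();show([(((-165,76,165),70,-16,52),3)])
E
```

```text
time_s: 4.55
eef_pos: [509.3, 108.6, 150.1]
ee_rot: [-0.167, 0.818, 0.419, 0.357]
force: [0.7, 0.1, -0.8]
grip_width: 1.001
t 4.55 F [ 0.7  0.1 -0.8] grip 1.001 tcp box [-129.9   55.8  150.1] A [-176.7   76.2  157.8] B [-94.1  20.  160.3] z [ 0.422  0.589 -0.69 ] q [-0.39, 0.27, 2.05, 1.08, 0.92, -0.5]
t 4.55 force [ 0.7  0.1 -0.8] q [-0.39, 0.27, 2.05, 1.08, 0.92, -0.5]
3 x dp [0.18, -0.23, -0.06] rot [2.5, 2.5, -3.5]
```

```bash
python3 -m crank '{"dp":[[0.18,-0.23,-0.06],[0.18,-0.23,-0.06],[0.18,-0.23,-0.06],[0,0,-2],[0,0,-2],[0,0,-2],[0,0,-2],[0,0,0]],"delta_rot":[[2.5,2.5,-3.5],[2.5,2.5,-3.5],[2.5,2.5,-3.5],[0,0,0],[0,0,0],[0,0,0],[0,0,0],[0,0,0]],"claw":[0,0,0,0,0,0,0,0]}'
python3 - <<'E'
from go import *
where();show([(((-165,76,45),70,-16,52),4)])
p,Rm,s=cur()
for c in ('side','scene'):
    save(c,c+'2.png')
    im=cv2.imread(f'pics/{c}2.png');
    x0,y0=(150,60) if c=='side' else (180,90)
    cr=cv2.resize(im[y0:y0+180,x0:x0+220],None,fx=3,fy=3,interpolation=cv2.INTER_CUBIC)
    for t,col in (((0,-50,-13),(0,0,255)),((0,50,-13),(0,255,0))):
        u=np.array(proj(c,p+Rm@np.array(t,float)));cv2.circle(cr,tuple(int(v) for v in (u-[x0,y0])*3+1),3,col,-1)
    cv2.imwrite(f'pics/{c}2c.png',cr)
E
```

```text
time_s: 5.35
eef_pos: [513.8, 102.2, 66.6]
ee_rot: [-0.214, 0.862, 0.308, 0.342]
force: [-0.3, -0.2, 1.1]
grip_width: 1.002
t 5.35 F [-0.3 -0.2  1.1] grip 1.002 tcp box [-125.2   49.5   66.6] A [-166.    76.3   83.3] B [-95.7   7.1  67.4] z [ 0.435  0.596 -0.675] q [-0.41, 0.47, 2.1, 1.28, 0.84, -0.56]
t 5.35 force [-0.3 -0.2  1.1] q [-0.41, 0.47, 2.1, 1.28, 0.84, -0.56]
4 x dp [0.02, -0.01, -0.96] rot [0.0, -0.0, -0.1]
```

View pics/side2c.png

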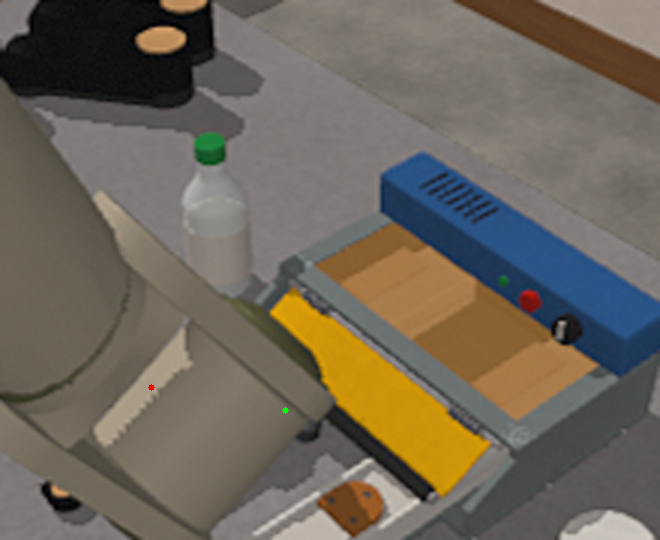

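View pics/scene2c.png

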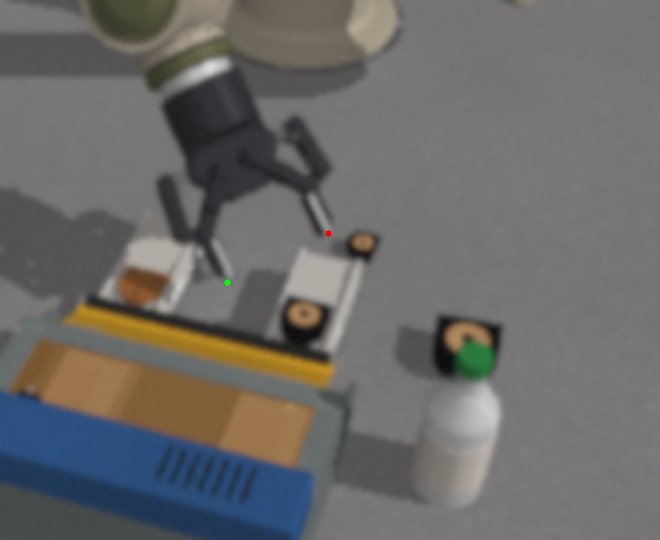

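The side view is hidden by the wrist. The scene view shows finger A (red dot) over the left lane behind the heel and finger B (green dot) over the gap between the lanes. The predicted tips match the picture to about 1 px, so I descend.

```bash
python3 -m crank '{"dp":[[0.0,0,-0.96],[0.0,0,-0.96],[0.0,0,-0.96],[0.0,0,-0.96],[0.6,-0.02,0],[0.6,-0.02,0],[0.6,-0.02,0],[0,0,0]],"delta_rot":[[0,0,0],[0,0,0],[0,0,0],[0,0,0],[0,0,0],[0,0,0],[0,0,0],[0,0,0]],"claw":[0,0,0,0,0,0,0,0]}'
python3 - <<'E'
from go import *
where();K=[((-142,76,45),70,-16,52),((-138,76,45.5),70,-8,50),((-136,76,46),70,0,47),((-134,76,45),70,20,38),((-133,76,43),68,36,28),((-133,76,42),66,38,20)]
show(list(zip(K,(1,2,2,4,4,2))))
p,Rm,s=cur()
c='scene';save(c,c+'3.png')
im=cv2.imread(f'pics/{c}3.png');x0,y0=180,90
cv2.imwrite(f'pics/{c}3c.png',cv2.resize(im[y0:y0+130,x0:x0+150],None,fx=5,fy=4.6,interpolation=cv2.INTER_CUBIC))
E
```

```text
time_s: 6.25
eef_pos: [534.0, 100.7, 30.7]
ee_rot: [-0.213, 0.861, 0.308, 0.344]
force: [0.6, -0.1, 0.1]
grip_width: 1.0
t 6.25 F [ 0.6 -0.1  0.1] grip 1.0 tcp box [-105.    48.8   30.7] A [-145.9   75.7   47.1] B [-75.5   6.3  31.7] z [ 0.439  0.595 -0.673] q [-0.39, 0.58, 2.05, 1.36, 0.81, -0.65]
t 6.25 force [ 0.6 -0.1  0.1] q [-0.39, 0.58, 2.05, 1.36, 0.81, -0.65]
1 x dp [0.37, 0.01, -0.24] rot [0.2, 0.3, -0.2]
2 x dp [0.2, -0.1, 0.18] rot [-3.3, 0.1, -0.0]
2 x dp [0.09, -0.07, 0.19] rot [-3.3, 0.3, -0.0]
4 x dp [0.05, -0.04, 0.2] rot [-3.9, 0.0, 0.0]
4 x dp [0.01, -0.01, 0.15] rot [-3.1, -0.3, -0.2]
2 x dp [-0.08, -0.07, -0.02] rot [-1.9, 1.2, -1.6]
```

View pics/scene3c.png

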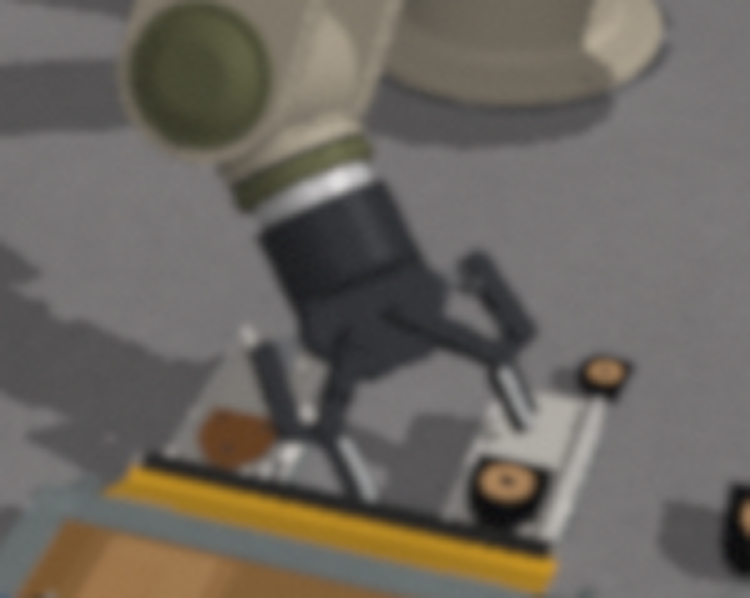

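Finger B is at the roller grip between the lanes, and finger A is in the left lane about 20 mm behind the heel. I start the lift.

```bash
python3 -m crank '{"dp":[[0.37,0.01,-0.2],[0.2,-0.1,0.18],[0.2,-0.1,0.18],[0.09,-0.07,0.19],[0.09,-0.07,0.19],[0,0,0]],"delta_rot":[[0.2,0.3,-0.2],[-3.3,0.1,0],[-3.3,0.1,0],[-3.3,0.3,0],[-3.3,0.3,0],[0,0,0]],"claw":[0,0,0,0,0,0]}'
python3 - <<'E'
from go import *
where();K=[((-134,76,45),70,20,38),((-133,76,43),68,36,28),((-133,76,42),66,38,20)]
show(list(zip(K,(4,4,2))))
c='scene';save(c,c+'4.png')
im=cv2.imread(f'pics/{c}4.png');x0,y0=180,90
cv2.imwrite(f'pics/{c}4c.png',cv2.resize(im[y0:y0+130,x0:x0+150],None,fx=5,fy=4.6,interpolation=cv2.INTER_CUBIC))
E
```

```text
time_s: 6.9
eef_pos: [542.6, 98.3, 36.0]
ee_rot: [-0.116, 0.883, 0.342, 0.299]
force: [-0.3, 0.5, -0.3]
grip_width: 1.0
t 6.9 F [-0.3  0.5 -0.3] grip 1.0 tcp box [-96.2  46.7  36. ] A [-136.9   76.8   46.4] B [-66.8   5.4  46.3] z [ 0.433  0.426 -0.794] q [-0.29, 0.51, 2.02, 1.19, 0.59, -0.47]
t 6.9 force [-0.3  0.5 -0.3] q [-0.29, 0.51, 2.02, 1.19, 0.59, -0.47]
4 x dp [0.07, -0.06, 0.19] rot [-3.9, 0.0, 0.0]
4 x dp [0.01, -0.01, 0.15] rot [-3.1, -0.3, -0.2]
2 x dp [-0.08, -0.07, -0.01] rot [-1.9, 1.2, -1.6]
```

View pics/scene4c.png

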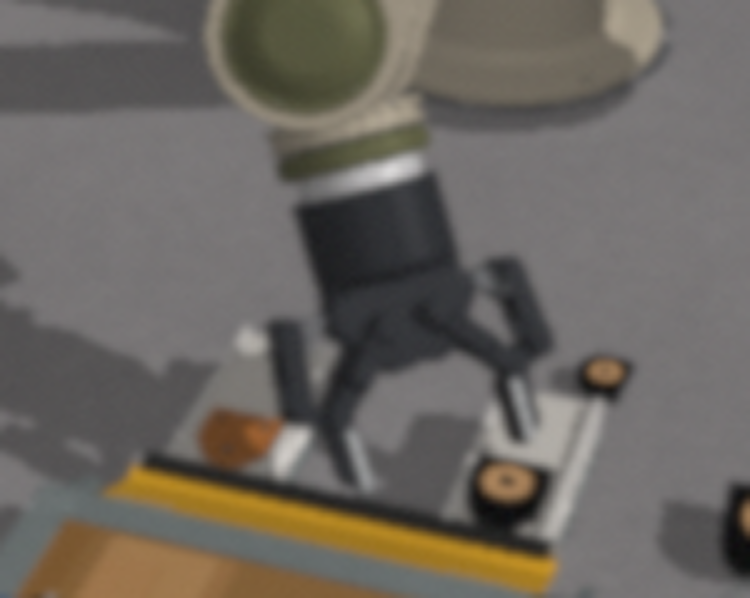

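Run:
```python
from go import *
p,Rm,s=cur()
c='scene';im=cv2.imread('pics/scene4.png');x0,y0=225,160;f=10
cr=cv2.resize(im[y0:y0+55,x0:x0+75],None,fx=f,fy=f,interpolation=cv2.INTER_CUBIC)
def dot(P,col):
    u=np.array(proj(c,P));cv2.circle(cr,tuple(int(v) for v in (u-[x0,y0]+.5)*f),3,col,-1)
for sx in (-11,11):
  for sy in (42.5,57):
    for sg in (1,-1):
      dot(p+Rm@np.array([sx,sg*sy,-13.]),(0,255,0) if sg>0 else (0,0,255)); dot(p+Rm@np.array([sx,sg*sy,-50.]),(255,255,0))
for y in range(-40,100,10): dot(tow((-57,y,52)),(255,0,255));dot(tow((-64,y,45)),(255,0,255)); dot(tow((0,y,66)),(255,255,255))
for x in (-114,-74): dot(tow((x,76,50)),(255,0,0))
cv2.imwrite('pics/s4z.png',cr)
W,_=cloud('scene','scene4.png');B=tobox(W)
d=(im.max(-1)<60)
for y in (-80,-60,40,60,100):
    q=(abs(B[...,1]-y)<8)&(B[...,0]>-80)&(B[...,0]<-40)&(B[...,2]>38)&(B[...,2]<60)
    P=B[q];i=P[:,2].argsort()[::-1]; print(y,[(round(a[0],1),round(a[2],1)) for a in P[np.argsort(P[:,0])][::4]])
```

```text
-80 [(np.float64(-77.8), np.float64(38.3)), (np.float64(-58.4), np.float64(51.3)), (np.float64(-55.9), np.float64(50.3)), (np.float64(-54.6), np.float64(45.2)), (np.float64(-53.1), np.float64(51.6)), (np.float64(-52.0), np.float64(47.2)), (np.float64(-51.5), np.float64(42.2)), (np.float64(-49.9), np.float64(45.9)), (np.float64(-48.9), np.float64(44.1)), (np.float64(-46.8), np.float64(43.7)), (np.float64(-45.6), np.float64(41.3)), (np.float64(-43.6), np.float64(41.7))]
-60 [(np.float64(-61.5), np.float64(49.5)), (np.float64(-57.7), np.float64(52.8)), (np.float64(-54.8), np.float64(52.3)), (np.float64(-53.6), np.float64(48.0)), (np.float64(-52.7), np.float64(51.0)), (np.float64(-51.5), np.float64(51.4)), (np.float64(-50.6), np.float64(47.8)), (np.float64(-49.2), np.float64(48.4)), (np.float64(-47.8), np.float64(45.3)), (np.float64(-46.1), np.float64(42.6)), (np.float64(-44.5), np.float64(42.5)), (np.float64(-42.0), np.float64(43.5))]
40 [(np.float64(-62.4), np.float64(48.5)), (np.float64(-56.9), np.float64(52.0)), (np.float64(-56.1), np.float64(50.2)), (np.float64(-55.0), np.float64(49
[... 796 characters left out ...]
oat64(-48.6), np.float64(43.9)), (np.float64(-47.4), np.float64(43.5)), (np.float64(-45.5), np.float64(42.9)), (np.float64(-42.8), np.float64(44.1))]
100 [(np.float64(-78.5), np.float64(38.4)), (np.float64(-60.1), np.float64(51.5)), (np.float64(-56.8), np.float64(52.5)), (np.float64(-55.0), np.float64(50.0)), (np.float64(-53.4), np.float64(50.9)), (np.float64(-52.6), np.float64(47.3)), (np.float64(-51.6), np.float64(45.8)), (np.float64(-51.2), np.float64(49.8)), (np.float64(-50.6), np.float64(42.4)), (np.float64(-49.2), np.float64(43.1)), (np.float64(-46.7), np.float64(44.0)), (np.float64(-45.3), np.float64(43.9)), (np.float64(-44.3), np.float64(42.4)), (np.float64(-42.0), np.float64(44.9))]
```

View pics/s4z.png

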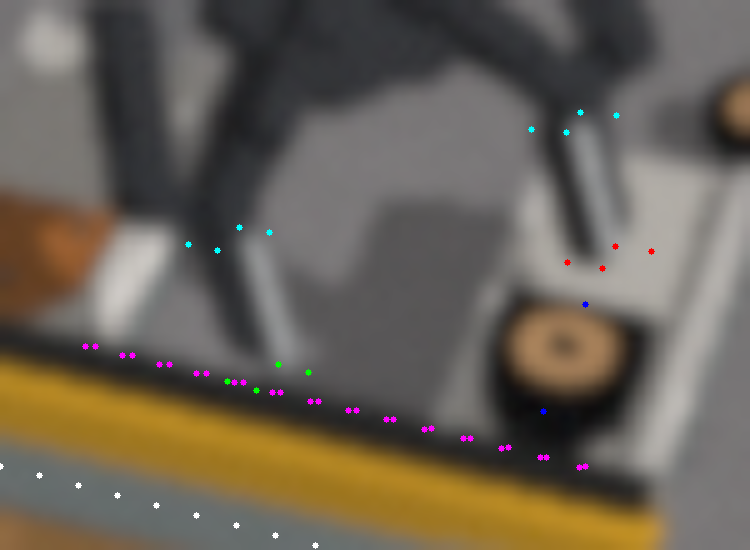

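```bash
cat >> plan2.py <<'E'
def finger(sg):
    out=[]
    for z,h in ((-15,5),(-18,6.5),(-22,8.5),(-28,10),(-40,11),(-51,11),(-62,11)):
        out.append(grid((-h,h),(min(sg*43,sg*56),max(sg*43,sg*56)),(z,z),9))
    return np.vstack(out)
PTS['A']=finger(1);PTS['B']=finger(-1)
E
python3 - <<'E'
from plan2 import *
for K in [((-137,76,46),70,-1,48),((-133,76,45),70,-16,52),((-130,76,45),70,-16,52),((-133,76,45),74,-16,52),((-133,76,44),74,-18,55),((-133,76,45),74,-4,50),((-132,76,45),73,10,44),((-131,76,44),71,25,36),((-130,76,42),68,38,26)]: rep('',*K)
for f in np.linspace(0,1,6):
    rep('Q%.1f'%f,(-130+112*f,76,41),68*(1-f),38*(1-f)+28*f,22,heelx=-98+106*f)
E
```

```text
tcp [-96.  46.  35.] B [-67.   5.  45.] Az 44.4 Afront [-130.2   72.8   50.6] Bz 43.4 Bfx -60.9 z [ 0.44  0.44 -0.78] {'B': 0.42} []
 tcp [-92.  49.  28.] B [-63.   6.  29.] Az 41.6 Afront [-126.2   71.9   48.8] Bz 25.8 Bfx -56.9 z [ 0.44  0.6  -0.67] {'B': 0.26, 'kB': 0.64} [('cam', 'laneR', -0.8)]
 tcp [-89.  49.  28.] B [-60.   6.  29.] Az 41.6 Afront [-123.2   71.9   48.8] Bz 25.8 Bfx -53.9 z [ 0.44  0.6  -0.67] {'B': 0.36, 'kB': 0.68} [('cam', 'laneR', -0.8)]
 tcp [-91.  51.  28.] B [-59.  11.  29.] Az 41.7 Afront [-125.8   72.5   48.8] Bz 25.9 Bfx -52.6 z [ 0.39  0.61 -0.69] {'B': 0.44, 'kB': 0.8} [('cam', 'laneR', 3.2)]
 tcp [-91.  52.  27.] B [-59.  11.  26.] Az 40.2 Afront [-126.    72.1   47.8] Bz 22.4 Bfx -52.8 z [ 0.42  0.65 -0.63] {'B': 0.32, 'kB': 0.66} [('cam', 'laneR', -11.0)]
 tcp [-91.  49.  33.] B [-59.   9.  41.] Az 43.1 Afront [-126.    73.1   49.4] Bz 39.1 Bfx -52.7 z [ 0.41  0.49 -0.77] {'B': 0.62, 'kB': 0.94} []
 tcp [-90.  46.  39.] B [-59.   8.  55.] Az 43.5 Afront [-125.    73.9   50. ] Bz 53.4 Bfx -52.8 z [ 0.42  0.33 -0.85] {'B': 0.76, 'kB': 1.06} []
 tcp
[... 582 characters left out ...]
p [-59.  32.  47.] B [-44.  -9.  75.] Az 39.1 Afront [-79.3  72.9  46.8] Bz 72.8 Bfx -38.9 z [ 0.45 -0.14 -0.88] {'B': 1.18} [('A', 'heel', 3.7)]
Q0.6 tcp [-44.  28.  46.] B [-36. -15.  73.] Az 39.1 Afront [-57.5  71.9  46.7] Bz 70.8 Bfx -30.6 z [ 0.44 -0.18 -0.88] {'A': 0.54, 'B': 1.34} [('A', 'heel', 3.1)]
Q0.8 tcp [-28.  26.  45.] B [-27. -18.  71.] Az 39.1 Afront [-35.6  73.5  54.1] Bz 68.8 Bfx -22.1 z [ 0.42 -0.22 -0.88] {'A': 0.92, 'B': 1.46, 'kA': 1.16, 'kB': 1.52} [('A', 'heel', 2.5)]
Q1.0 tcp [-13.  25.  43.] B [-18. -20.  69.] Az 39.2 Afront [-13.7  72.5  54.1] Bz 66.9 Bfx -13.7 z [ 0.39 -0.26 -0.88] {'A': 1.32, 'B': 1.64, 'kA': 1.56, 'kB': 1.68, 'palm2': 1.68} [('A', 'heel', 1.7)]
```

The flap has not lifted. The fingertips are tapered and B stayed in front of the roller. I back out, go lower and reach further under.

Run:
```python
from go import *
where();show(list(zip([((-143,76,44),71,-18,53),((-130,76,44),74,-18,53)],(5,4))))
```

```text
t 6.95 F [-0.3 -0.   0.3] grip 1.0 tcp box [-96.4  46.5  35.6] A [-137.1   76.6   46.1] B [-67.    5.2  45.8] z [ 0.432  0.427 -0.794] q [-0.29, 0.51, 2.02, 1.19, 0.6, -0.48]
t 6.95 force [-0.3 -0.   0.3] q [-0.29, 0.51, 2.02, 1.19, 0.6, -0.48]
5 x dp [-0.11, 0.08, -0.18] rot [3.0, -0.2, 0.1]
4 x dp [0.36, 0.03, -0.01] rot [-0.2, 0.2, 0.7]
```

```bash
python3 -m crank '{"dp":[[-0.3,0.08,-0.18],[-0.1,0.08,-0.18],[-0.1,0.08,-0.18],[-0.03,0.08,-0.18],[-0.03,0.08,-0.18],[0.36,0.03,-0.01],[0.36,0.03,-0.01],[0.36,0.03,-0.01],[0.36,0.03,-0.01]],"delta_rot":[[3,-0.2,0.1],[3,-0.2,0.1],[3,-0.2,0.1],[3,-0.2,0.1],[3,-0.2,0.1],[-0.2,0.2,0.7],[-0.2,0.2,0.7],[-0.2,0.2,0.7],[-0.2,0.2,0.7]],"claw":[0,0,0,0,0,0,0,0,0]}'
python3 - <<'E'
from go import *
where();K=[((-131,76,45),74,-4,50),((-131,76,45),73,10,44),((-130,76,43.5),71,25,36),((-130,76,42),68,38,26)]
show(list(zip(K,(4,4,4,4))))
c='scene';save(c,c+'5.png')
im=cv2.imread(f'pics/{c}5.png');x0,y0=225,150
cv2.imwrite(f'pics/{c}5c.png',cv2.resize(im[y0:y0+65,x0:x0+80],None,fx=9,fy=9,interpolation=cv2.INTER_CUBIC))
E
```

```text
time_s: 7.85
eef_pos: [546.6, 101.8, 21.5]
ee_rot: [-0.234, 0.856, 0.324, 0.327]
force: [-47.4, -28.8, -11.1]
grip_width: 1.0
t 7.85 F [-47.4 -28.8 -11.1] grip 1.0 tcp box [-92.4  50.4  21.5] A [-134.    74.9   39.7] B [-60.7   9.5  20.8] z [ 0.386  0.627 -0.677] q [-0.39, 0.63, 1.97, 1.27, 0.85, -0.58]
t 7.85 force [-47.4 -28.8 -11.1] q [-0.39, 0.63, 1.97, 1.27, 0.85, -0.58]
4 x dp [0.09, -0.04, 0.29] rot [-2.7, -0.4, 0.1]
4 x dp [-0.01, -0.06, 0.15] rot [-2.8, 0.0, -0.2]
4 x dp [0.01, -0.04, 0.14] rot [-2.9, -0.2, -0.4]
4 x dp [-0.03, -0.01, 0.12] rot [-2.5, -0.3, -0.5]
```

View pics/scene5c.png

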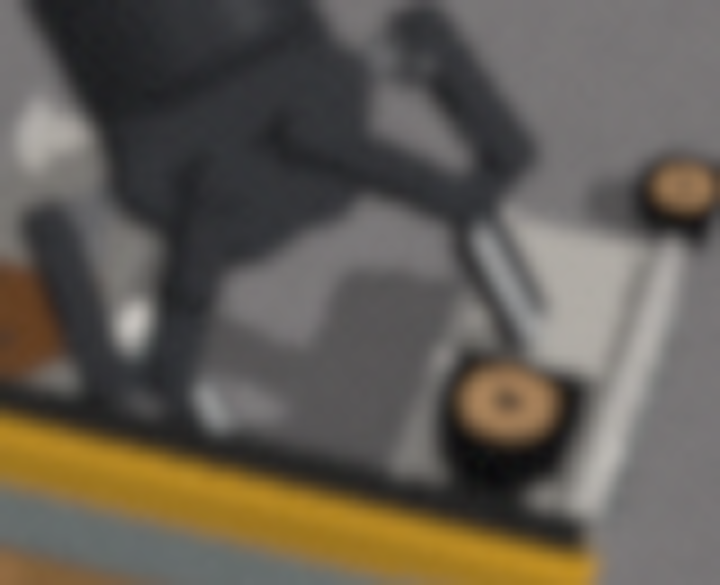

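```bash
python3 -m crank '{"dp":[[-0.5,0,0],[-0.7,0,0],[-1,0,0],[0,0,0]],"delta_rot":[[0,0,0],[0,0,0],[0,0,0],[0,0,0]],"claw":[0,0,0,0]}'
cat >> plan2.py <<'E'
PTS['kB']=grid((-14,14),(-74,-45),(-115,-56));PTS['kA']=grid((-14,14),(45,74),(-115,-56))
def repB(name,Bp,dx,dz,al,heelx=-94):
    u=np.array([dx,-np.sqrt(1e4-dx*dx-dz*dz),dz]);return rep(name+' A%s'%(np.array(Bp)-u).round(0),np.array(Bp,float)-u,dx,dz,al,heelx)
E
python3 - <<'E'
from plan2 import *
from go import where
where()
for dx,dz,al in [(20,-30,40),(20,-36,45),(30,-30,45),(30,-36,45),(40,-30,45),(40,-30,55),(50,-25,55),(60,-25,60)]:
    repB('%d %d %d'%(dx,dz,al),(-60,2,27),dx,dz,al)
E
```

```text
time_s: 8.3
eef_pos: [528.4, 103.1, 26.2]
ee_rot: [-0.234, 0.853, 0.326, 0.334]
force: [0.0, 0.9, 0.4]
grip_width: 1.001
t 8.3 F [0.  0.9 0.4] grip 1.001 tcp box [-110.6   51.    26.2] A [-152.6   75.3   43.9] B [-78.9  10.2  25.7] z [ 0.393  0.632 -0.668] q [-0.4, 0.6, 2.03, 1.3, 0.86, -0.64]
20 -30 40 A[-80.  95.  57.] tcp [-62.  53.  33.] B [-60.   2.  27.] Az 53.1 Afront [-76.   87.8  59.5] Bz 23.4 Bfx -56.2 z [ 0.61  0.36 -0.71] {'B': 0.12} [('A', 'heel', 3.1)]
20 -36 45 A[-80.  93.  63.] tcp [-61.  53.  37.] B [-60.   2.  27.] Az 58.2 Afront [-76.5  85.3  65.2] Bz 22.6 Bfx -56.7 z [ 0.68  0.39 -0.61] {'B': 0.08} []
30 -30 45 A[-90.  93.  57.] tcp [-67.  53.  34.] B [-60.   2.  27.] Az 52.6 Afront [-85.6  85.4  59.7] Bz 22.9 Bfx -55.9 z [ 0.64  0.42 -0.64] {'B': 0.08} [('A', 'heel', 2.6)]
30 -36 45 A[-90.  90.  63.] tcp [-67.  52.  37.] B [-60.   2.  27.] Az 58.2 Afront [-85.7  83.   65.2] Bz 22.5 Bfx -56.0 z [ 0.64  0.47 -0.61] {'B': 0.08} []
40 -30 45 A[-100.   89.   57.] tcp [-72.  52.  34.] B [-60.   2.  27.] Az 52.7 Afront [-94.8  82.   59.7] Bz 23.0 Bfx -55.2 z [ 0.59  0.49 -0.64] {'B': 0.16, 'kB': 0.3} [('A', 'heel', 2.7)]
40 -30 55 A[-100.   89.   57.] tcp [-71.  52.  36.] B [-60.   2.  27.] Az 51.8 Afront [-95.8  81.4  60. ] Bz 22.1 Bfx -56.2 z [ 0.71  0.5  -0.49] {} [('kB', 'laneR', 0.6), ('kB', 'top', 5.4), ('A', 'heel', 1.8)]
50 -25 55 A[-110.   85.   52.] tcp [-77.  51.  33.] B [-60.   2.  27.] Az 47.2 Afront [-104.9   78.5   55.4] Bz 22.5 Bfx -55.4 z [ 0.65  0.55 -0.52] {'B': 0.06} [('kB', 'laneR', 1.0), ('cam', 'laneR', 1.7), ('kB', 'top', 5.2), ('A', 'heel', -2.8)]
60 -25 60 A[-120.   78.   52.] tcp [-82.  48.  34.] B [-60.   2.  27.] Az 46.8 Afront [-114.6   71.9   55.4] Bz 22.1 Bfx -55.2 z [ 0.63  0.64 -0.44] {'B': 0.04, 'kB': 0.2} [('kB', 'laneR', -2.5), ('palm', 'laneR', 4.2), ('cam', 'laneR', -10.1), ('kB', 'top', -0.2), ('cam', 'bench', -3.2), ('A', 'heel', 3.3)]
```

Run:
```python
from plan2 import *
seq=[('E0',(-85,8,27),25,-38,42),('E1',(-60,8,27),25,-38,42),('E2',(-50,8,28),25,-38,42),('E3',(-50,8,50),25,-38,42),('E4',(-52,8,72),25,-38,42),
('R1',(-54,9,74),40,-25,40),('R2',(-56,10,76),55,-5,36),('R3',(-58,11,78),66,15,32),('R4',(-60,12,79),68,30,28),('R5',(-62,13,79),68,38,24)]
for s in seq: repB(*s)
```

```text
E0 A[-110.   97.   65.] tcp [-89.  58.  38.] B [-85.   8.  27.] Az 60.3 Afront [-105.8   89.5   67. ] Bz 22.7 Bfx -81.0 z [ 0.62  0.45 -0.64] {} []
E1 A[-85.  97.  65.] tcp [-64.  58.  38.] B [-60.   8.  27.] Az 60.3 Afront [-80.8  89.5  67. ] Bz 22.7 Bfx -56.0 z [ 0.62  0.45 -0.64] {'B': 0.12} []
E2 A[-75.  97.  66.] tcp [-54.  58.  39.] B [-50.   8.  28.] Az 61.3 Afront [-70.8  89.5  68. ] Bz 23.7 Bfx -46.0 z [ 0.62  0.45 -0.64] {'B': 0.34, 'kB': 0.42} []
E3 A[-75.  97.  88.] tcp [-54.  58.  61.] B [-50.   8.  50.] Az 83.3 Afront [-70.8  89.5  90. ] Bz 45.7 Bfx -46.0 z [ 0.62  0.45 -0.64] {'B': 0.66, 'kB': 0.7} []
E4 A[-77.  97. 110.] tcp [-56.  58.  83.] B [-52.   8.  72.] Az 105.3 Afront [-72.8  89.5 112. ] Bz 67.7 Bfx -48.0 z [ 0.62  0.45 -0.64] {'B': 0.9} []
R1 A[-94.  97.  99.] tcp [-67.  59.  77.] B [-54.   9.  74.] Az 95.5 Afront [-88.5  90.9 101.9] Bz 70.8 Bfx -48.9 z [ 0.52  0.44 -0.73] {'B': 0.96} []
R2 A[-111.   93.   81.] tcp [-78.  56.  67.] B [-56.  10.  76.] Az 79.7 Afront [-104.4   89.1   85. ] Bz 74.8 Bfx -49.9 z [ 0.42  0.33 -0.85] {'B': 0.96} []
R3 A[-124.   85.   63.] tcp [-86.  50.  59.] B [-58.  11.  78.] Az 61.9 Afront [-117.    82.4   67.9] Bz 76.8 Bfx -51.6 z [ 0.39  0.17 -0.9 ] {'B': 1.0} []
R4 A[-128.   79.   49.] tcp [-88.  46.  52.] B [-60.  12.  79.] Az 47.4 Afront [-121.1   77.9   54.5] Bz 77.1 Bfx -53.8 z [ 0.43  0.04 -0.9 ] {'B': 0.96} []
R5 A[-130.   76.   41.] tcp [-90.  44.  48.] B [-62.  13.  79.] Az 39.2 Afront [-123.3   75.3   46.7] Bz 76.8 Bfx -56.0 z [ 0.46 -0.04 -0.89] {'B': 0.9} []
```

```bash
cat >> go.py <<'E'
def bk(Bp,dx,dz,al):
    u=np.array([dx,-np.sqrt(1e4-dx*dx-dz*dz),dz]);return (np.array(Bp,float)-u,dx,dz,al)
E
python3 - <<'E'
from go import *
show([(bk((-90,10,70),48,-28,47),4),(bk((-88,8,70),25,-38,42),4),(bk((-86,8,27),25,-38,42),3),(bk((-56,8,27),25,-38,42),4)])
E
```

```text
t 8.3 force [0.  0.9 0.4] q [-0.4, 0.6, 2.03, 1.3, 0.86, -0.64]
4 x dp [0.1, 0.19, 1.24] rot [1.4, 0.5, -4.7]
4 x dp [0.36, -0.02, 0.12] rot [1.2, 1.2, -3.4]
3 x dp [0.07, -0.01, -1.43] rot [0.0, -0.0, 0.0]
4 x dp [0.75, -0.03, 0.0] rot [0.0, -0.0, 0.0]
```

```bash
python3 -m crank '{"dp":[[0.1,0.19,1.24],[0.1,0.19,1.24],[0.1,0.19,1.24],[0.1,0.19,1.24],[0.36,-0.02,0.12],[0.36,-0.02,0.12],[0.36,-0.02,0.12],[0.36,-0.02,0.12],[0,0,0]],"delta_rot":[[1.4,0.5,-4.7],[1.4,0.5,-4.7],[1.4,0.5,-4.7],[1.4,0.5,-4.7],[1.2,1.2,-3.4],[1.2,1.2,-3.4],[1.2,1.2,-3.4],[1.2,1.2,-3.4],[0,0,0]],"claw":[0,0,0,0,0,0,0,0,0]}'
python3 - <<'E'
from go import *
where();show([(bk((-86,8,27),25,-38,42),3),(bk((-56,8,27),25,-38,42),4)])
E
```

```text
time_s: 9.2
eef_pos: [547.9, 110.1, 81.0]
ee_rot: [-0.221, 0.905, 0.03, 0.361]
force: [0.3, 0.5, -0.1]
grip_width: 0.999
t 9.2 F [ 0.3  0.5 -0.1] grip 0.999 tcp box [-91.4  58.7  81. ] A [-111.9   97.4  108.3] B [-87.    8.3  70.4] z [ 0.624  0.447 -0.641] q [-0.3, 0.43, 2.14, 1.67, 0.64, -0.28]
t 9.2 force [ 0.3  0.5 -0.1] q [-0.3, 0.43, 2.14, 1.67, 0.64, -0.28]
3 x dp [0.03, -0.01, -1.44] rot [0.0, 0.0, 0.0]
4 x dp [0.75, -0.03, -0.0] rot [0.0, 0.0, 0.0]
```

```bash
python3 -m crank '{"dp":[[0,0,-1.44],[0,0,-1.44],[0,0,-1.44],[0.8,-0.03,0],[0.75,-0.03,0],[0.75,-0.03,0],[0.75,-0.03,0],[0,0,0]],"delta_rot":[[0,0,0],[0,0,0],[0,0,0],[0,0,0],[0,0,0],[0,0,0],[0,0,0],[0,0,0]],"claw":[0,0,0,0,0,0,0,0]}'
python3 - <<'E'
from go import *
where()
c='scene';save(c,c+'6.png')
im=cv2.imread(f'pics/{c}6.png');x0,y0=215,140
cv2.imwrite(f'pics/{c}6c.png',cv2.resize(im[y0:y0+75,x0:x0+90],None,fx=8,fy=8,interpolation=cv2.INTER_CUBIC))
E
```

```text
time_s: 10.0
eef_pos: [578.9, 108.4, 37.5]
ee_rot: [-0.221, 0.905, 0.03, 0.361]
force: [-1.9, -0.8, -1.5]
grip_width: 0.997
t 10.0 F [-1.9 -0.8 -1.5] grip 0.997 tcp box [-60.4  58.1  37.5] A [-80.9  96.9  64.8] B [-56.    7.7  26.9] z [ 0.624  0.447 -0.641] q [-0.28, 0.58, 2.06, 1.78, 0.64, -0.39]
```

View pics/scene6c.png

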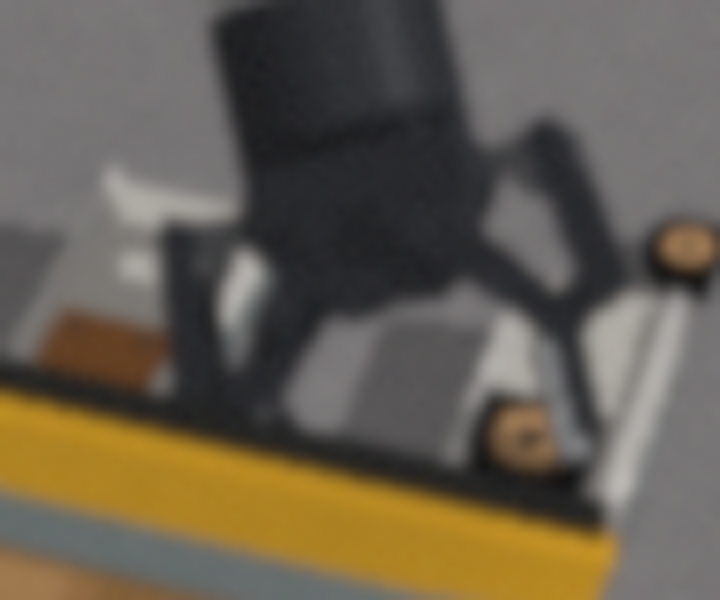

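The wrist reads a light contact of 2 N. B is under the roller and A hangs above the heel, clear of it. Now I lift.

```bash
python3 -m crank '{"dp":[[0.1,0,0.7],[0.1,0,0.9],[0.1,0,0.9],[0,0,0.9],[0,0,1.1],[0,0,0]],"delta_rot":[[0,0,0],[0,0,0],[0,0,0],[0,0,0],[0,0,0],[0,0,0]],"claw":[0,0,0,0,0,0]}'
python3 - <<'E'
from go import *
where()
show([(bk((-54,9,74),40,-25,40),4),(bk((-56,10,76),55,-5,36),4),(bk((-58,11,78),66,15,32),4),(bk((-60,12,79),68,30,28),3),(bk((-62,13,79),68,38,24),2)])
c='scene';save(c,c+'7.png')
im=cv2.imread(f'pics/{c}7.png');x0,y0=215,140
cv2.imwrite(f'pics/{c}7c.png',cv2.resize(im[y0:y0+75,x0:x0+90],None,fx=8,fy=8,interpolation=cv2.INTER_CUBIC))
E
```

```text
time_s: 10.65
eef_pos: [581.5, 108.3, 83.5]
ee_rot: [-0.221, 0.905, 0.03, 0.362]
force: [-1.3, -0.9, -1.2]
grip_width: 1.002
t 10.65 F [-1.3 -0.9 -1.2] grip 1.002 tcp box [-57.8  58.1  83.5] A [-78.4  96.9 110.7] B [-53.5   7.7  72.9] z [ 0.625  0.446 -0.64 ] q [-0.28, 0.47, 2.04, 1.62, 0.62, -0.19]
t 10.65 force [-1.3 -0.9 -1.2] q [-0.28, 0.47, 2.04, 1.62, 0.62, -0.19]
4 x dp [-0.24, 0.03, -0.16] rot [-2.2, 0.6, 2.6]
4 x dp [-0.27, -0.07, -0.24] rot [-3.6, 0.7, 2.6]
4 x dp [-0.2, -0.14, -0.22] rot [-3.5, -0.0, 2.0]
3 x dp [-0.09, -0.13, -0.21] rot [-3.2, -0.9, 0.9]
2 x dp [-0.09, -0.1, -0.2] rot [-2.9, -0.6, 0.3]
```

View pics/scene7c.png

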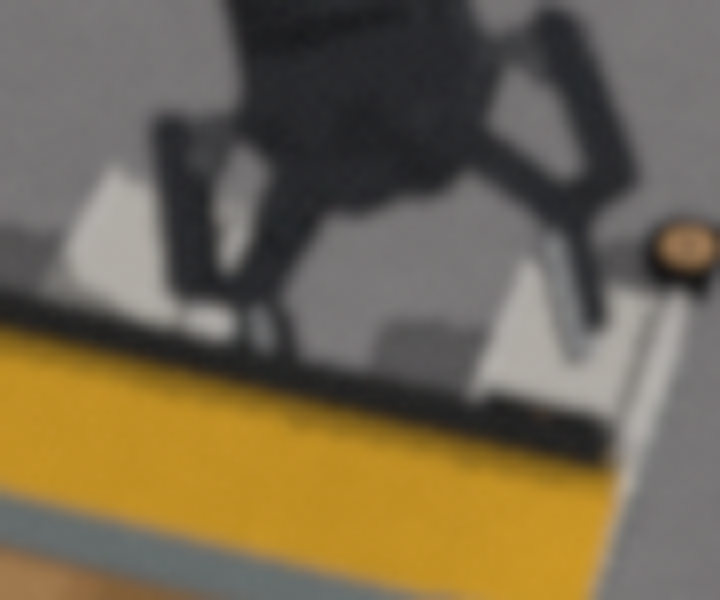

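The flap is clearly up on B: the yellow face has widened and the roller now crosses about scene px (260,185). Next I swing A back and down behind the heel, pivoting about B.

```bash
python3 -m crank '{"dp":[[-0.24,0.03,-0.16],[-0.24,0.03,-0.16],[-0.24,0.03,-0.16],[-0.24,0.03,-0.16],[-0.27,-0.07,-0.24],[-0.27,-0.07,-0.24],[-0.27,-0.07,-0.24],[-0.27,-0.07,-0.24],[0,0,0]],"delta_rot":[[-2.2,0.6,2.6],[-2.2,0.6,2.6],[-2.2,0.6,2.6],[-2.2,0.6,2.6],[-3.6,0.7,2.6],[-3.6,0.7,2.6],[-3.6,0.7,2.6],[-3.6,0.7,2.6],[0,0,0]],"claw":[0,0,0,0,0,0,0,0,0]}'
python3 - <<'E'
from go import *
where()
show([(bk((-58,11,78),66,15,32),4),(bk((-60,12,79),68,30,28),3),(bk((-62,13,79),68,38,24),2)])
c='scene';save(c,c+'8.png')
im=cv2.imread(f'pics/{c}8.png');x0,y0=215,140
cv2.imwrite(f'pics/{c}8c.png',cv2.resize(im[y0:y0+75,x0:x0+90],None,fx=8,fy=8,interpolation=cv2.INTER_CUBIC))
W,im=cloud(c,'scene8.png');B=tobox(W);hsv=cv2.cvtColor(im,cv2.COLOR_BGR2HSV)
q=(hsv[...,0]>18)&(hsv[...,0]<32)&(hsv[...,1]>180)&(abs(B[...,1])<100)&(abs(B[...,0])<70)&(B[...,2]>30)
P=B[q];k=np.polyfit(P[:,0],P[:,2],1);print('panel angle',np.degrees(np.arctan(-k[0])),'theta',np.arctan(-k[0])+30*np.pi/180, P.min(0),P.max(0))
E
```

```text
time_s: 11.6
eef_pos: [560.4, 107.4, 65.8]
ee_rot: [-0.098, 0.928, 0.252, 0.257]
force: [-2.1, -2.1, -1.2]
grip_width: 1.002
t 11.6 F [-2.1 -2.1 -1.2] grip 1.002 tcp box [-78.8  56.4  65.8] A [-111.7   93.8   79.5] B [-56.6  10.5  74.2] z [ 0.415  0.328 -0.849] q [-0.2, 0.45, 1.93, 0.87, 0.54, 0.13]
t 11.6 force [-2.1 -2.1 -1.2] q [-0.2, 0.45, 1.93, 0.87, 0.54, 0.13]
4 x dp [-0.18, -0.15, -0.18] rot [-3.5, -0.1, 2.0]
3 x dp [-0.09, -0.14, -0.21] rot [-3.2, -0.8, 0.8]
2 x dp [-0.09, -0.1, -0.19] rot [-2.8, -0.6, 0.4]
panel angle 26.749903821865388 theta 0.9904726718816645 [-49.97913488 -99.99536762  68.42198232] [-6.74973246 99.98076922 99.82862221]
```

View pics/scene8c.png

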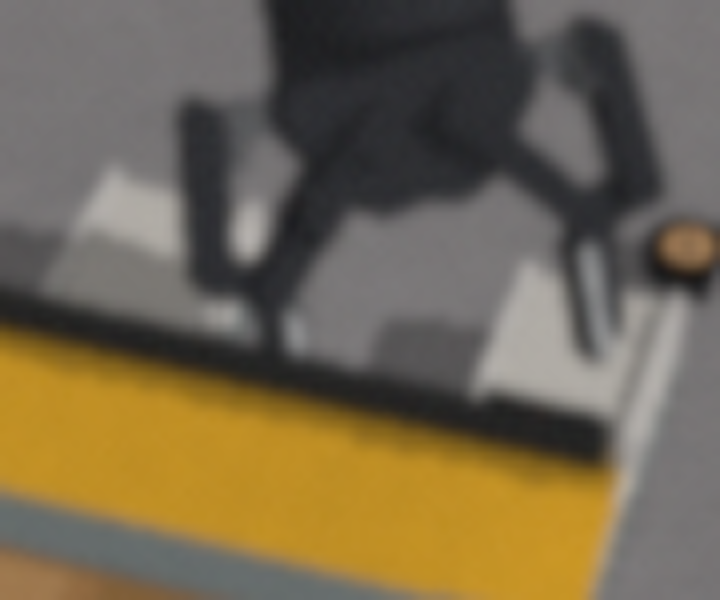

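The measured opening is 0.99 rad, against 0.96 predicted by my geometric model. I continue the swing.

```bash
python3 -m crank '{"dp":[[-0.18,-0.15,-0.18],[-0.18,-0.15,-0.18],[-0.18,-0.15,-0.18],[-0.18,-0.15,-0.18],[-0.09,-0.14,-0.21],[-0.09,-0.14,-0.21],[-0.09,-0.14,-0.21],[0,0,0]],"delta_rot":[[-3.5,-0.1,2.0],[-3.5,-0.1,2.0],[-3.5,-0.1,2.0],[-3.5,-0.1,2.0],[-3.2,-0.8,0.8],[-3.2,-0.8,0.8],[-3.2,-0.8,0.8],[0,0,0]],"claw":[0,0,0,0,0,0,0,0]}'
python3 - <<'E'
from go import *
where()
c='scene';save(c,c+'9.png')
p,Rm,s=cur();im=cv2.imread(f'pics/{c}9.png');x0,y0=215,140
cr=cv2.resize(im[y0:y0+75,x0:x0+90],None,fx=8,fy=8,interpolation=cv2.INTER_CUBIC)
for b in ((-114,60,50),(-114,92,50)): 
    u=np.array(proj(c,tow(b)));cv2.circle(cr,tuple(int(v) for v in (u-[x0,y0]+.5)*8),3,(0,0,255),-1)
cv2.imwrite(f'pics/{c}9c.png',cr)
W,im=cloud(c,'scene9.png');B=tobox(W)
q=(im.max(-1)<70)&(abs(B[...,1]-76)<22)&(B[...,0]<-75)&(B[...,0]>-119)&(B[...,2]>35)&(B[...,2]<56);P=B[q];print('heel',len(P),np.percentile(P,[2,50,98],axis=0).round(1).tolist() if len(P) else '')
show([(((-131,76,40.5),68,38,23),3)])
Ks=[(((-130+108*f,76,40.5),68*(1-f),38*(1-f)+28*f,22),n) for f,n in ((.12,4),(.25,4),(.4,5),(.55,5),(.7,5),(.85,5),(.95,4),(1.0,2))]
show([(((-131,76,40.5),68,38,23),3)]+Ks)
E
```

```text
time_s: 12.45
eef_pos: [549.4, 97.2, 51.4]
ee_rot: [0.077, 0.897, 0.381, 0.208]
force: [-3.4, -0.8, -1.0]
grip_width: 0.997
t 12.45 F [-3.4 -0.8 -1. ] grip 0.997 tcp box [-89.4  45.8  51.4] A [-129.    78.9   48.3] B [-61.1  11.7  77.9] z [ 0.431  0.038 -0.901] q [-0.06, 0.44, 1.94, 0.15, 0.31, 0.58]
heel 8 [[-112.4, 58.6, 48.1], [-109.8, 68.8, 49.7], [-108.1, 89.5, 51.9]]
t 12.5 force [-1.4  0.7  0.1] q [-0.06, 0.44, 1.94, 0.15, 0.31, 0.58]
3 x dp [-0.07, -0.05, -0.13] rot [-2.1, -0.3, 0.3]
t 12.5 force [-1.4  0.7  0.1] q [-0.06, 0.44, 1.94, 0.15, 0.31, 0.58]
3 x dp [-0.07, -0.05, -0.13] rot [-2.1, -0.3, 0.3]
4 x dp [0.24, -0.13, -0.01] rot [0.4, -0.1, -1.7]
4 x dp [0.24, -0.1, -0.02] rot [0.3, -0.2, -1.6]
5 x dp [0.22, -0.08, -0.01] rot [0.3, -0.2, -1.4]
5 x dp [0.21, -0.07, -0.02] rot [0.3, -0.1, -1.3]
5 x dp [0.22, -0.05, -0.01] rot [0.2, -0.1, -1.2]
5 x dp [0.22, -0.04, -0.02] rot [0.2, -0.1, -1.2]
4 x dp [0.18, -0.02, -0.01] rot [0.1, -0.1, -1.1]
2 x dp [0.17, -0.01, -0.01] rot [0.2, 0.0, -0.9]
```

View pics/scene9c.png

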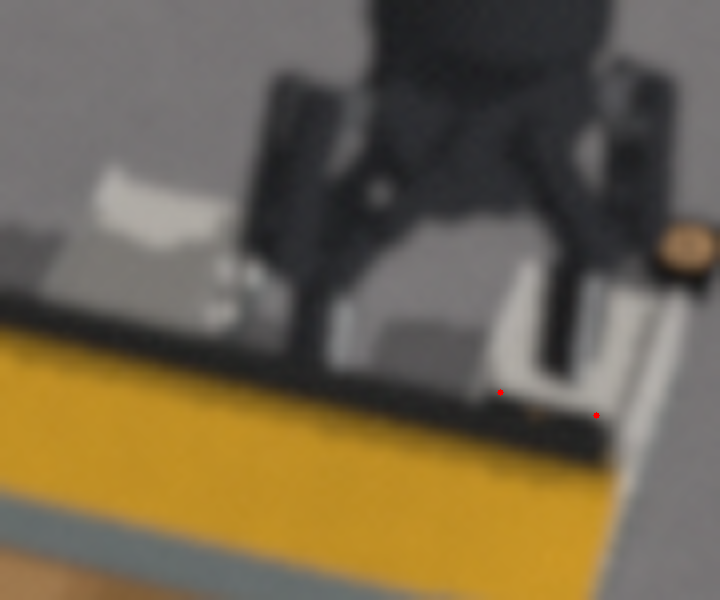

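A stands in the lane about 10 mm behind the heel. The heel's back edge is still at the red dots, so it has not moved. I lower A and begin pushing.

```bash
python3 -m crank '{"dp":[[-0.07,-0.05,-0.18],[-0.07,-0.05,-0.18],[-0.07,-0.05,-0.18],[0.24,-0.13,-0.01],[0.24,-0.13,-0.01],[0.24,-0.13,-0.01],[0.24,-0.13,-0.01],[0,0,0]],"delta_rot":[[-2.1,-0.3,0.3],[-2.1,-0.3,0.3],[-2.1,-0.3,0.3],[0.4,-0.1,-1.7],[0.4,-0.1,-1.7],[0.4,-0.1,-1.7],[0.4,-0.1,-1.7],[0,0,0]],"claw":[0,0,0,0,0,0,0,0]}'
python3 - <<'E'
from go import *
where()
Ks=[(((-130+108*f,76,39.5),68*(1-f),38*(1-f)+28*f,22),n) for f,n in ((.25,4),(.4,5),(.55,5),(.7,5),(.85,5),(.95,4),(1.0,2))]
show(Ks)
c='scene';save(c,c+'10.png');save('side','side10.png')
im=cv2.imread(f'pics/{c}10.png');x0,y0=215,140
cr=cv2.resize(im[y0:y0+75,x0:x0+90],None,fx=8,fy=8,interpolation=cv2.INTER_CUBIC)
cv2.imwrite(f'pics/{c}10c.png',cr)
im=cv2.imread('pics/side10.png');cv2.imwrite('pics/side10c.png',cv2.resize(im[100:280,150:390],None,fx=3,fy=3))
E
```

```text
time_s: 13.3
eef_pos: [558.1, 89.6, 46.5]
ee_rot: [0.128, 0.91, 0.341, 0.196]
force: [-2.7, 0.4, -0.7]
grip_width: 1.0
t 13.3 F [-2.7  0.4 -0.7] grip 1.0 tcp box [-80.5  38.6  46.5] A [-116.2   75.3   39.7] B [-56.3   4.1  76.4] z [ 0.448 -0.082 -0.89 ] q [-0.0, 0.48, 1.91, -0.33, 0.3, 1.15]
t 13.3 force [-2.7  0.4 -0.7] q [-0.0, 0.48, 1.91, -0.33, 0.3, 1.15]
4 x dp [0.22, -0.09, -0.02] rot [0.4, -0.2, -1.6]
5 x dp [0.22, -0.08, -0.01] rot [0.3, -0.2, -1.4]
5 x dp [0.21, -0.06, -0.02] rot [0.2, -0.1, -1.3]
5 x dp [0.22, -0.05, -0.01] rot [0.2, -0.1, -1.2]
5 x dp [0.22, -0.04, -0.02] rot [0.2, -0.1, -1.2]
4 x dp [0.18, -0.02, -0.01] rot [0.2, -0.1, -1.0]
2 x dp [0.17, -0.02, -0.01] rot [0.1, 0.0, -1.1]
```

View pics/scene10c.png

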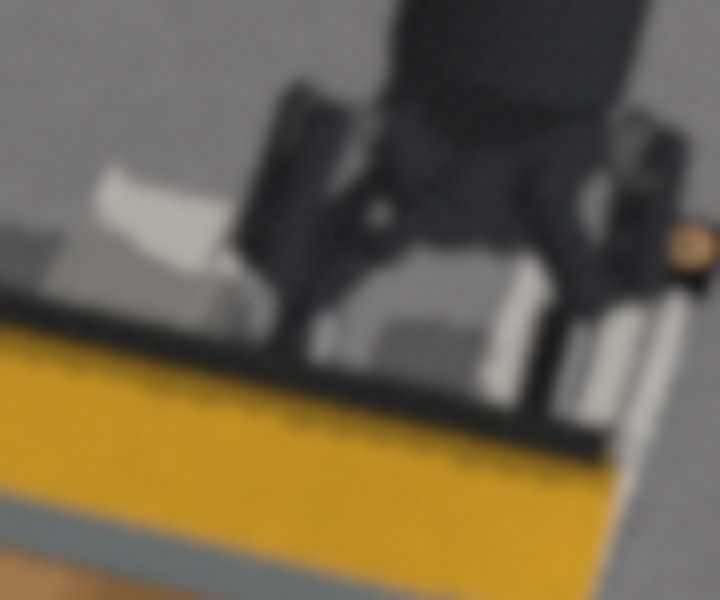

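View pics/side10c.png

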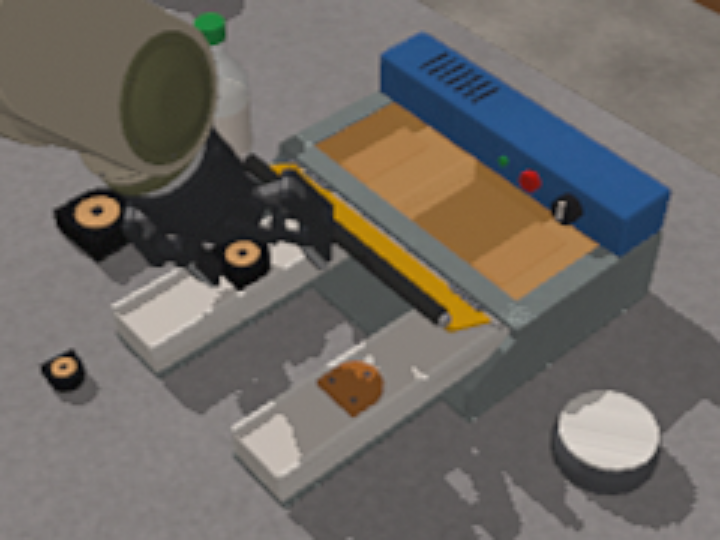

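The side view shows the flap up on B, A against the heel's flat face, the heel upright and slightly advanced, and the top piece where it was. I keep pushing.

```bash
python3 -m crank '{"dp":[[0.22,-0.09,-0.02],[0.22,-0.09,-0.02],[0.22,-0.09,-0.02],[0.22,-0.09,-0.02],[0.22,-0.08,-0.01],[0.22,-0.08,-0.01],[0.22,-0.08,-0.01],[0.22,-0.08,-0.01],[0.22,-0.08,-0.01],[0,0,0]],"delta_rot":[[0.4,-0.2,-1.6],[0.4,-0.2,-1.6],[0.4,-0.2,-1.6],[0.4,-0.2,-1.6],[0.3,-0.2,-1.4],[0.3,-0.2,-1.4],[0.3,-0.2,-1.4],[0.3,-0.2,-1.4],[0.3,-0.2,-1.4],[0,0,0]],"claw":[0,0,0,0,0,0,0,0,0,0]}'
python3 - <<'E'
from go import *
where()
Ks=[(((-130+108*f,76,39.5),68*(1-f),38*(1-f)+28*f,22),n) for f,n in ((.55,5),(.7,5),(.85,5),(.95,4),(1.0,2))]
show(Ks)
save('side','side11.png')
im=cv2.imread('pics/side11.png');cv2.imwrite('pics/side11c.png',cv2.resize(im[100:280,150:390],None,fx=3,fy=3))
E
```

```text
time_s: 14.4
eef_pos: [578.0, 82.3, 45.4]
ee_rot: [0.131, 0.943, 0.226, 0.204]
force: [-2.4, 1.3, -1.2]
grip_width: 1.004
t 14.4 F [-2.4  1.3 -1.2] grip 1.004 tcp box [-60.3  32.   45.4] A [-86.4  76.2  39.9] B [-45.8  -8.6  73.8] z [ 0.449 -0.139 -0.883] q [0.01, 0.52, 1.85, -0.49, 0.35, 1.54]
t 14.4 force [-2.4  1.3 -1.2] q [0.01, 0.52, 1.85, -0.49, 0.35, 1.54]
5 x dp [0.21, -0.07, -0.02] rot [0.2, -0.1, -1.3]
5 x dp [0.22, -0.05, -0.02] rot [0.2, -0.1, -1.2]
5 x dp [0.21, -0.03, -0.01] rot [0.2, -0.1, -1.2]
4 x dp [0.19, -0.03, -0.02] rot [0.2, -0.1, -1.1]
2 x dp [0.17, -0.02, -0.0] rot [0.1, 0.0, -0.9]
```

View pics/side11c.png

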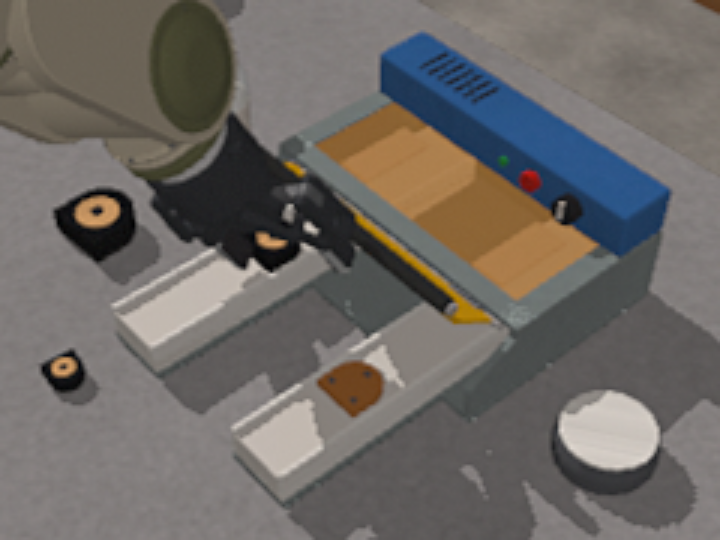

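The heel is at about (272,240) in the crop. It is still upright and entering under the raised flap, so I continue.

```bash
python3 -m crank '{"dp":[[0.21,-0.07,-0.02],[0.21,-0.07,-0.02],[0.21,-0.07,-0.02],[0.21,-0.07,-0.02],[0.21,-0.07,-0.02],[0.22,-0.05,-0.02],[0.22,-0.05,-0.02],[0.22,-0.05,-0.02],[0.22,-0.05,-0.02],[0.22,-0.05,-0.02]],"delta_rot":[[0.2,-0.1,-1.3],[0.2,-0.1,-1.3],[0.2,-0.1,-1.3],[0.2,-0.1,-1.3],[0.2,-0.1,-1.3],[0.2,-0.1,-1.2],[0.2,-0.1,-1.2],[0.2,-0.1,-1.2],[0.2,-0.1,-1.2],[0.2,-0.1,-1.2]],"claw":[0,0,0,0,0,0,0,0,0,0]}'
python3 - <<'E'
from go import *
where()
Ks=[(((-130+108*f,76,39.5),68*(1-f),38*(1-f)+28*f,22),n) for f,n in ((.85,5),(.95,4),(1.0,2))]
show(Ks)
save('side','side12.png');save('scene','scene12.png')
im=cv2.imread('pics/side12.png');cv2.imwrite('pics/side12c.png',cv2.resize(im[100:280,150:390],None,fx=3,fy=3))
im=cv2.imread('pics/scene12.png');cv2.imwrite('pics/scene12c.png',cv2.resize(im[140:240,190:310],None,fx=6,fy=6))
E
```

```text
time_s: 15.45
eef_pos: [599.7, 76.3, 43.6]
ee_rot: [0.138, 0.963, 0.117, 0.201]
force: [-4.2, 1.8, 2.7]
grip_width: 1.001
t 15.45 F [-4.2  1.8  2.7] grip 1.001 tcp box [-38.3  26.9  43.6] A [-54.1  75.9  39.4] B [-33.6 -16.9  70.7] z [ 0.426 -0.204 -0.881] q [0.03, 0.57, 1.76, -0.58, 0.44, 1.85]
t 15.45 force [-4.2  1.8  2.7] q [0.03, 0.57, 1.76, -0.58, 0.44, 1.85]
5 x dp [0.21, -0.03, -0.02] rot [0.2, -0.1, -1.2]
4 x dp [0.18, -0.03, -0.01] rot [0.2, -0.0, -1.0]
2 x dp [0.18, -0.02, -0.01] rot [0.1, -0.1, -1.1]
```

View pics/side12c.png

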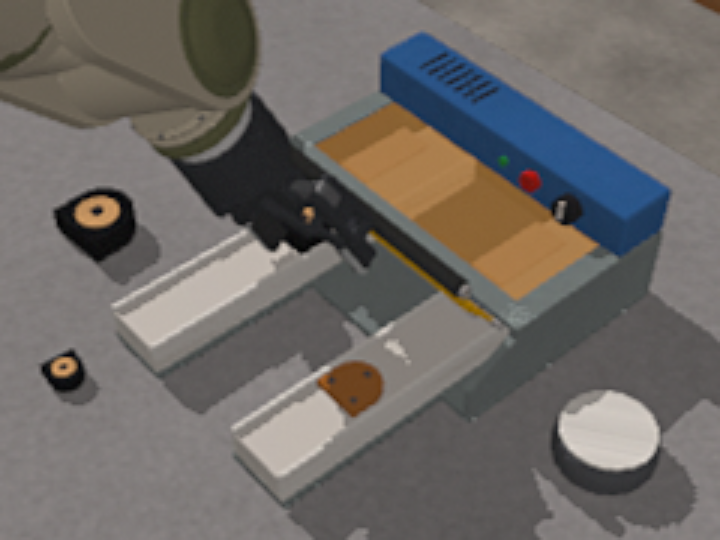

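View pics/scene12c.png

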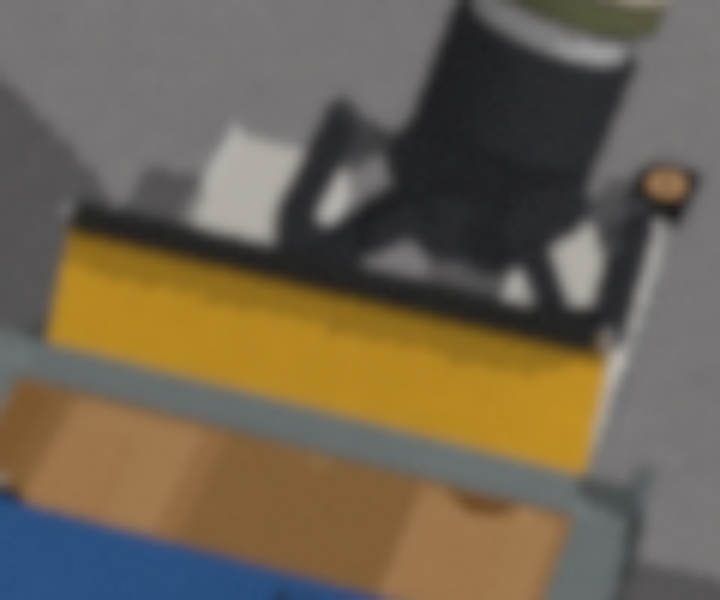

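The heel's front end now shows through the amber window at crop (480,505). I push the remaining stretch.

```bash
python3 -m crank '{"dp":[[0.21,-0.03,-0.02],[0.21,-0.03,-0.02],[0.21,-0.03,-0.02],[0.21,-0.03,-0.02],[0.21,-0.03,-0.02],[0.18,-0.03,-0.01],[0.18,-0.03,-0.01],[0.18,-0.03,-0.01],[0.18,-0.03,-0.01]],"delta_rot":[[0.2,-0.1,-1.2],[0.2,-0.1,-1.2],[0.2,-0.1,-1.2],[0.2,-0.1,-1.2],[0.2,-0.1,-1.2],[0.2,0,-1],[0.2,0,-1],[0.2,0,-1],[0.2,0,-1]],"claw":[0,0,0,0,0,0,0,0,0]}'
python3 - <<'E'
from go import *
where()
show([(((-20,76,39.5),0,28,22),4),(((-17,76,39.5),0,28,22),2)])
save('side','side13.png');save('scene','scene13.png')
im=cv2.imread('pics/side13.png');cv2.imwrite('pics/side13c.png',cv2.resize(im[100:280,150:390],None,fx=3,fy=3))
im=cv2.imread('pics/scene13.png')
cr=cv2.resize(im[140:240,190:310],None,fx=6,fy=6)
for b,col in (((0,76,50),(0,0,255)),((20,76,50),(0,255,0)),((25,76,50),(255,0,0)),((30,76,50),(255,0,255))):
    u=np.array(proj('scene',tow(b)));cv2.circle(cr,tuple(int(v) for v in (u-[190,140]+.5)*6),2,col,-1)
cv2.imwrite('pics/scene13c.png',cr)
E
```

```text
time_s: 16.45
eef_pos: [617.4, 73.5, 42.1]
ee_rot: [0.141, 0.971, 0.029, 0.193]
force: [-2.4, 1.1, 0.3]
grip_width: 1.0
t 16.45 F [-2.4  1.1  0.3] grip 1.0 tcp box [-20.6  24.8  42.1] A [-27.6  75.9  39.4] B [-23.8 -19.9  67.8] z [ 0.393 -0.248 -0.885] q [0.05, 0.61, 1.68, -0.59, 0.53, 2.02]
t 16.45 force [-2.4  1.1  0.3] q [0.05, 0.61, 1.68, -0.59, 0.53, 2.02]
4 x dp [0.14, -0.01, -0.0] rot [0.1, -0.1, -0.5]
2 x dp [0.15, -0.0, -0.0] rot [-0.1, 0.1, -0.1]
```

View pics/scene13c.png

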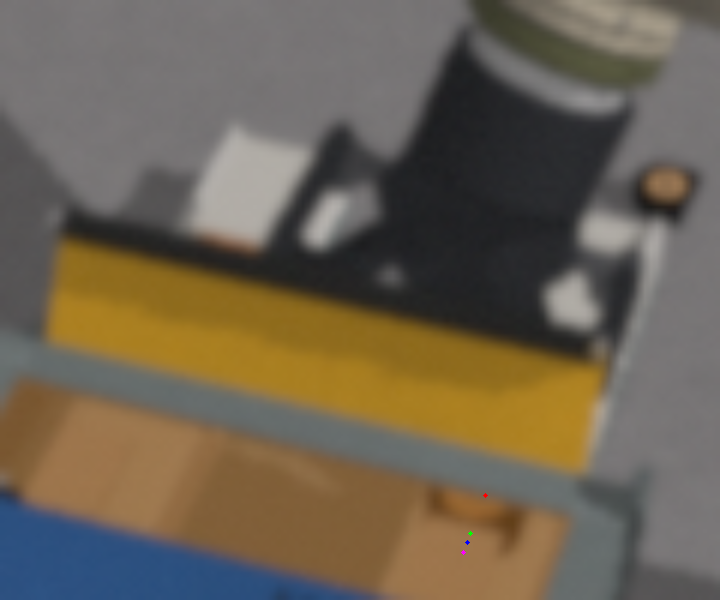

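View pics/side13c.png

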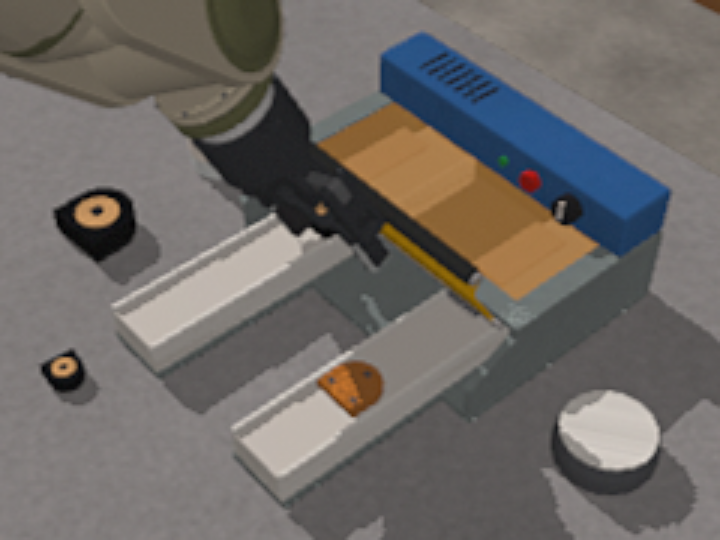

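Run:
```python
from plan2 import *
for x in (-20,-16,-13,-10): rep('',(x,76,39.5),0,28,22,heelx=50)
for x in (-16,-13,-10): rep('',(x,76,39.5),-6,26,24,heelx=50)
for x in (-16,-13,-10): rep('',(x,76,39.5),0,26,27,heelx=50)
```

```text
tcp [-15.  25.  42.] B [-20. -20.  68.] Az 37.7 Afront [-15.7  72.5  52.6] Bz 65.4 Bfx -15.7 z [ 0.39 -0.26 -0.88] {'A': 1.24, 'B': 1.6, 'kA': 1.42, 'kB': 1.64, 'palm2': 1.66} [('A', 'laneL', 5.7)]
 tcp [-11.  25.  42.] B [-16. -20.  68.] Az 37.7 Afront [-11.7  72.5  52.6] Bz 65.4 Bfx -11.7 z [ 0.39 -0.26 -0.88] {'A': 1.32, 'B': 1.68, 'kA': 1.5, 'kB': 1.74, 'palm2': 1.72} [('A', 'laneL', 5.7)]
 tcp [-8. 25. 42.] B [-13. -20.  68.] Az 37.7 Afront [-8.7 72.5 52.6] Bz 65.4 Bfx -8.7 z [ 0.39 -0.26 -0.88] {'A': 1.38, 'B': 1.74, 'kA': 1.54, 'kB': 1.8, 'palm2': 1.76} [('A', 'laneL', 5.7), ('B', 'roof', 4.9)]
 tcp [-5. 25. 42.] B [-10. -20.  68.] Az 37.7 Afront [-5.7 72.5 52.6] Bz 65.4 Bfx -5.7 z [ 0.39 -0.26 -0.88] {'A': 1.46, 'B': 1.86, 'kA': 1.6, 'kB': 1.86, 'palm2': 1.82} [('A', 'laneL', 5.7), ('B', 'roof', 1.9)]
 tcp [-14.  24.  41.] B [-22. -20.  66.] Az 37.7 Afront [-11.5  84.6  49.3] Bz 63.4 Bfx -17.5 z [ 0.41 -0.26 -0.88] {'A': 1.3, 'B': 1.52, 'kA': 1.46, 'kB': 1.58, 'palm2': 1.66} [('A', 'laneL', 5.7), ('kA', 'wallL', 6.0)]
 tcp [-11.  24.  41.] B [-19. -20.  66.] Az 37.7 Afront [-
[... 298 characters left out ...]
 1.58, 'kB': 1.7, 'palm2': 1.78} [('A', 'laneL', 5.7), ('kA', 'wallL', 5.5)]
 tcp [-10.  25.  41.] B [-16. -21.  66.] Az 37.4 Afront [-12.5  70.3  45.3] Bz 63.1 Bfx -12.5 z [ 0.47 -0.23 -0.85] {'A': 1.22, 'B': 1.58, 'kA': 1.38, 'kB': 1.64, 'palm2': 1.6} [('A', 'laneL', 5.4)]
 tcp [-7. 25. 41.] B [-13. -21.  66.] Az 37.4 Afront [-9.5 70.3 45.3] Bz 63.1 Bfx -9.5 z [ 0.47 -0.23 -0.85] {'A': 1.28, 'B': 1.66, 'kA': 1.44, 'kB': 1.72, 'palm2': 1.66} [('A', 'laneL', 5.4), ('B', 'roof', 5.5)]
 tcp [-4. 25. 41.] B [-10. -21.  66.] Az 37.4 Afront [-6.5 70.3 45.3] Bz 63.1 Bfx -6.5 z [ 0.47 -0.23 -0.85] {'A': 1.34, 'B': 1.76, 'kA': 1.48, 'kB': 1.78, 'palm2': 1.7} [('A', 'laneL', 5.4), ('B', 'roof', 2.5)]
```

Run:
```python
from go import *
show([(((-14,76,39.5),-6,26,24),8)])
```

```text
t 16.55 force [-1.7  0.7  0.4] q [0.05, 0.61, 1.68, -0.59, 0.53, 2.02]
8 x dp [0.11, -0.01, -0.01] rot [0.2, -0.3, -0.6]
```

```bash
python3 -m crank '{"dp":[[0.12,-0.01,-0.01],[0.12,-0.01,-0.01],[0.12,-0.01,-0.01],[0.12,-0.01,-0.01],[0.12,-0.01,-0.01],[0.12,-0.01,-0.01],[0.12,-0.01,-0.01],[0.12,-0.01,-0.01],[0,0,0]],"delta_rot":[[0.2,-0.3,-0.6],[0.2,-0.3,-0.6],[0.2,-0.3,-0.6],[0.2,-0.3,-0.6],[0.2,-0.3,-0.6],[0.2,-0.3,-0.6],[0.2,-0.3,-0.6],[0.2,-0.3,-0.6],[0,0,0]],"claw":[0,0,0,0,0,0,0,0,0]}'
python3 - <<'E'
from go import *
where()
save('scene','scene14.png')
im=cv2.imread('pics/scene14.png')
cr=cv2.resize(im[200:240,240:310],None,fx=10,fy=10,interpolation=cv2.INTER_CUBIC)
for x in range(0,40,5):
    u=np.array(proj('scene',tow((x,62,50))));cv2.circle(cr,tuple(int(v) for v in (u-[240,200]+.5)*10),2,(0,0,255) if x%10 else (0,255,0),-1)
cv2.imwrite('pics/scene14c.png',cr)
E
```

```text
time_s: 17.45
eef_pos: [626.8, 72.7, 41.1]
ee_rot: [0.136, 0.968, -0.017, 0.208]
force: [-0.9, -0.4, -2.1]
grip_width: 1.0
t 17.45 F [-0.9 -0.4 -2.1] grip 1.0 tcp box [-11.1  24.2  41.1] A [-13.7  75.8  39.7] B [-19.1 -20.7  65.3] z [ 0.408 -0.255 -0.876] q [0.05, 0.63, 1.66, -0.62, 0.52, 2.15]
```

View pics/scene14c.png

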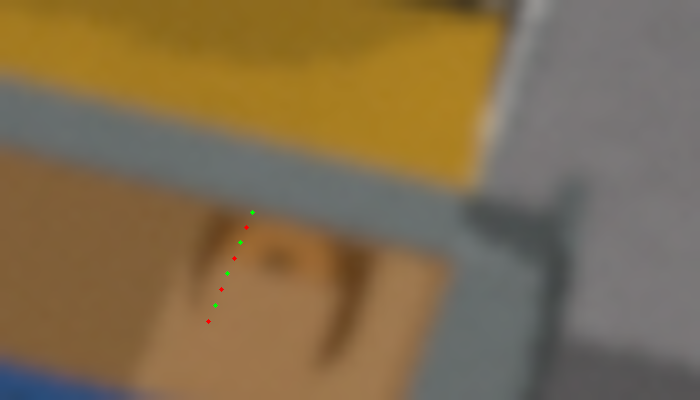

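Run:
```python
from go import *
def at(c,u,v,z):
    m=camera_model(c);T=np.array(m['cam_to_world']);r=T[:3,:3]@np.array([(u-m['cx'])/m['fx'],-(v-m['cy'])/m['fy'],-1]);o=T[:3,3]
    return tobox(o+r*(z-o[2])/r[2])
print('now dot',at('scene',267,225.3,50))
# dot before in scene1: crop 3x from (140,140): dot at (425,166)
print('before dot',at('scene',140+425/3-.3,140+166/3-.3,50))
im=cv2.imread('pics/scene1.png');cr=im[185:210,265:295];g=cr.max(-1)
cv2.imwrite('pics/h1.png',cv2.resize(cr,None,fx=20,fy=20,interpolation=cv2.INTER_CUBIC))
```

```text
now dot [11.86120118 71.11552621 50.        ]
before dot [-95.12394518  76.731567    50.        ]
```

View pics/h1.png

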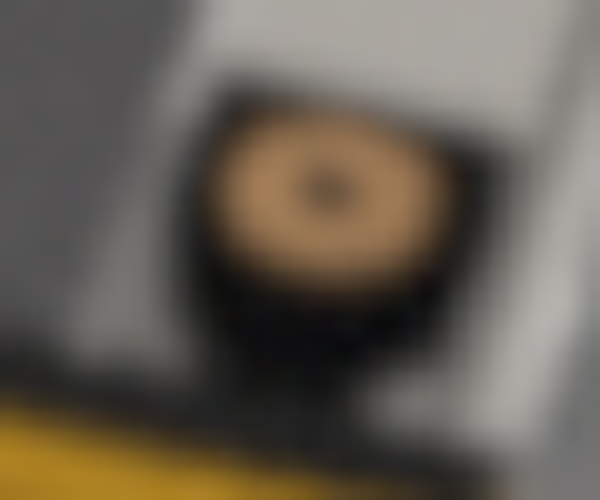

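The disc's dot reads box x = +12 now and −95 before, so the heel has moved about 107 mm. Its centre is at about +11, past the −2 limit. I withdraw the hand straight back.

```bash
python3 -m crank '{"dp":[[-0.6,0.02,0],[-1,0.04,0],[-1,0.04,0],[-1,0.04,0],[-1,0.04,0],[-1.2,0.05,0],[-1.2,0.05,0],[-1.2,0.05,0],[-1.2,0.05,0],[-1.2,0.05,0]],"delta_rot":[[0,0,0],[0,0,0],[0,0,0],[0,0,0],[0,0,0],[0,0,0],[0,0,0],[0,0,0],[0,0,0],[0,0,0]],"claw":[0,0,0,0,0,0,0,0,0,0]}' && python3 -m crank '{"dp":[[-1.2,0.05,0],[-1.2,0.05,0],[-1,0.05,1],[-1,0.05,2],[-1,0.05,3],[-1,0.05,3],[0,0,3],[0,0,0]],"delta_rot":[[0,0,0],[0,0,0],[0,0,0],[0,0,0],[0,0,0],[0,0,0],[0,0,0],[0,0,0]],"claw":[0,0,0,0,0,0,0,0]}'
python3 - <<'E'
from go import *
where()
for c in ('side','scene'):
    save(c,c+'15.png');im=cv2.imread(f'pics/{c}15.png')
    cv2.imwrite(f'pics/{c}15c.png',cv2.resize(im[100:280,150:390] if c=='side' else im[130:280,140:360],None,fx=3,fy=3))
W,im=cloud('scene','scene15.png');B=tobox(W);hsv=cv2.cvtColor(im,cv2.COLOR_BGR2HSV)
q=(hsv[...,0]>18)&(hsv[...,0]<32)&(hsv[...,1]>180)&(abs(B[...,1])<100)&(abs(B[...,0])<70)&(B[...,2]>30)
P=B[q];k=np.polyfit(P[:,0],P[:,2],1);print('theta',np.arctan(-k[0])+30*np.pi/180)
W,im=cloud('scene','scene1.png');B=tobox(W);hsv=cv2.cvtColor(im,cv2.COLOR_BGR2HSV)
q=(hsv[...,0]>18)&(hsv[...,0]<32)&(hsv[...,1]>180)&(abs(B[...,1])<100)&(abs(B[...,0])<70)&(B[...,2]>30)
P=B[q];k=np.polyfit(P[:,0],P[:,2],1);print('theta at start',np.arctan(-k[0])+30*np.pi/180)
E
```

```text
time_s: 18.5
eef_pos: [520.2, 77.3, 41.7]
ee_rot: [0.136, 0.968, -0.017, 0.209]
force: [-0.3, 0.3, 0.4]
grip_width: 1.005
time_s: 19.3
eef_pos: [458.2, 80.5, 165.4]
ee_rot: [0.135, 0.968, -0.017, 0.212]
force: [0.0, 0.6, 0.4]
grip_width: 1.001
t 19.3 F [0.  0.6 0.4] grip 1.001 tcp box [-179.9   25.6  165.4] A [-182.6   77.2  164. ] B [-188.   -19.3  189.5] z [ 0.416 -0.254 -0.873] q [0.09, 0.12, 2.02, -0.52, 0.65, 2.06]
theta 0.1666960203703975
theta at start 0.16376555701181866
```

View pics/side15c.png

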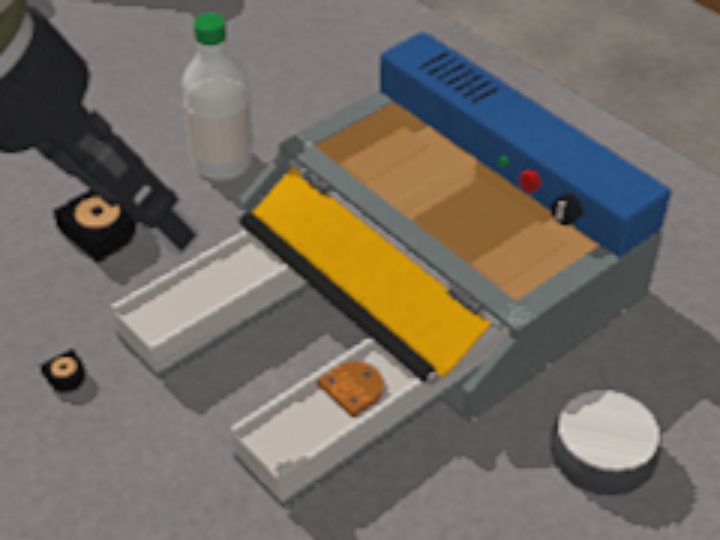

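View pics/scene15c.png

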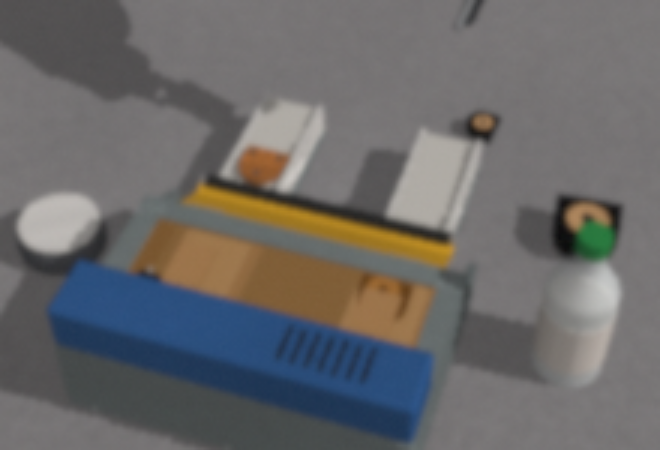

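The flap is shut, reading the same as at the start. The left lane is empty and the heel shows inside through the window. The top piece, bottle and tin have not moved, and the robot touches nothing, so I hand in.

Run:
```python
from rig import *
print(finish_job(), sense()['time_s'])
```

```text
the job is handed in; nothing more can be done
the job is handed in; nothing more can be done
```

The black heel is in the curing box with the flap shut behind it, and the job was handed in at about 19.4 s of the 38 s allowed. One fingertip lifted the flap by its roller grip and held it up. The other pushed the middle-sized heel along the left lane, and then I drew the hand straight back out.

**Last checks:**
- **Flap:** its depth slope read 0.167 after closing, against 0.164 when it was shut at the start, so it is fully shut. The true angle is zero. The offset is in how I read the slope.
- **Heel:** it shows through the amber window with its centre at about box x = +11 mm, well past the −2 mm limit.
- **Other things:** the left lane is empty. The top piece, bottle, tin and look-alikes show unmoved in the pictures.
- **Robot:** it was clear of everything, with the wrist force at about zero.

**What went wrong on the way:** my first two tries at lifting the flap failed.
- **First try:** the fingertip stopped in front of the roller and did not lift it.
- **Second try:** part of the gripper, probably the linkage beside the finger, pressed on the shut flap's lip. The wrist read about 57 N (47 N along x) before I backed off. That is under the 120 N wrist limit, but it may count against the 40 N limit on the gripper body.

I then lifted the flap from a different hand pose, and the wrist read under 6 N at every check after that.

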